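Load a tube carrier in the inverter, tug-test its clips, turn it caps-down

TASK

The tubes in the white carrier (orange caps) have to be mixed by inversion. Press the carrier down into the blue leaning cradle of the inverter until both steel spring clips snap over its ends, then pull it back with a firm tug, held for a moment, straight out of the cradle to make sure that both clips really hold it (press again if one does not), and only then swing the cradle by its red crank handle all the way over to its stop, so that the carrier is left hanging upside down in the clips. Leave the other things on the bench where they stand.

Things in the scene. Friction and masses are not known exactly. Their poses are not given: they have to be found in the camera images.
- tube_carrier: White closed block 60 (x) x 140 (y) x 45 mm, 0.26 to 0.40 kg, with ten orange caps (9 mm high, in rows at x = +-20 mm) on its deck and a black carrying handle along y over the deck's middle. Loose, between close neighbours. Origin: centre of its underside, z up. Alike after a half turn about z. The clips hook over the bare deck ends (y = +-60 to 70 mm).
- carrier_grip (a point): Middle of the carrier's handle bar, 79 mm above its underside; axes as the carrier's. The bar is 14 mm wide (x), 92 mm long (y) and 20 mm high; below it is free down to the cap tops, 54 mm above the underside.
- inverter: Fixed light grey stand: base 150 (x) x 240 (y) x 24 mm high; uprights 12 mm thick and 46 mm wide at y = +-104 mm, 151 mm high, carry the cradle between them. Origin: centre of its underside. At yaw 0 its x points away from the robot. The swing axis lies along y, 128 mm above the bench.
- cradle (a joint): Cradle angle about the swing axis (rad). 0: on its loading stop, open side up, leaning 0.40 rad (23 deg) to the stand's -x side (the robot's). Growing values tip it further that way: its lean from upright is 0.40 + value. 2.74: on the other stop, upside down. Starts at 0 to 0.35. A stiff hinge (0.35 N m, about 4.5 N at the crank) holds it where it is left.
- cradle_seat (a point): Centre of the blue cradle's floor, 30 mm from the swing axis. Axes turn with the cradle: z out of its open side, y along the swing axis. A carrier fully home has its origin here and its z along this z. Side walls 64 mm apart (x) and end stops 143 mm apart (y) guide it; they rise 24 and 30 mm above the floor, and have flared lips above, up to 42 mm.
- clip_left: Bent steel spring clip, 26 mm wide, at the cradle's +y end; z parallel to the cradle's z when shut. Origin: its hinge. A carrier pushed in meets the sloping lead-ins with its underside 50 to 70 mm above the floor, needs some 5 to 15 N to part both clips, rubs past them, and they snap shut over its deck in the last 2 mm (play 1.5 mm). Short of that it comes out at a light pull.
- clip_right: The same clip at the cradle's -y end (mirror image). Closed clips stand up to 76 mm above the cradle's floor, at 65 to 82 mm from its middle along y. A firm tug is some 8 to 15 N beyond the carrier's weight, shared by both clips.
- crank_grip (a point): Middle of the red crank sleeve, 18 mm thick and 64 mm long, parallel to the swing axis, outside the upright at the -y end; it spins freely on its pin, so a hand holding it need not turn. 80 mm from the swing axis; at the start behind it (far from the robot); as the cradle goes over, it rises over the top and comes down on the robot's side. Axes as the cradle's.
- crank_axis (a point): Point on the swing axis abreast of the middle of the crank sleeve: centre of the sleeve's circle of 80 mm radius, 156 mm from the stand's middle along its -y. Axes as the stand's.
- tip_box: Bystander: dark blue pipette tip box with a clear lid, 90 x 122 x 71 mm, close beside the carrier. Origin: centre of its underside.
- amber_bottle: Bystander: brown bottle with a black cap, 58 mm across, 115 mm high, close beside the carrier. Origin: centre of its underside.
- tall_rack: Bystander: blue rack with three large capped tubes, 46 x 124 x 111 mm, behind the tall instrument (which spans x 0.25 to 0.56, y -0.27 to -0.03 m, 0.32 m high). A clear bottle, 285 mm high and 116 mm across, stands behind that instrument's right edge at x 0.775, y -0.20 m: carry things between the two or over them. Origin: centre of its underside.
- timer: Bystander: white bench timer, 47 x 68 x 66 mm, left of the inverter's front. Origin: centre of its underside.

How it is judged:
On the way, in this order (a step that is already met when the one before it is completed fails the run):
1. the carrier is fully down in the cradle (which still stands open side up, turned by less than 0.9 rad from its loading stop) and both clips have snapped shut over it (z of tube_carrier in the frame of cradle_seat between -0.003 and 0.003 m and x of tube_carrier in the frame of cradle_seat between -0.005 and 0.005 m and y of tube_carrier in the frame of cradle_seat between -0.005 and 0.005 m and angle between the z axis of each of clip_left, clip_right and the z axis of cradle_seat, either way round below 0.03 rad and angle between the z axis of tube_carrier and the z axis of cradle_seat, either way round below 0.05 rad and value of joint cradle below 0.9 rad), for 0.05 s.
2. with the cradle still open side up, the fingers pull the carrier against the clips with at least 2 N on each hook for 0.1 s, and both clips hold it (all of step 1 and contact force between each of clip_left, clip_right, the fingers and tube_carrier above 2 N), for 0.1 s.
At the end, for the whole second after the job is handed in: The cradle is within 0.12 rad of its upside-down stop and at rest; the carrier hangs upside down in it (within 0.16 rad), fully home (within 3 mm of the floor, 5 mm sideways), both clips shut over it; everything is released (z of tube_carrier in the frame of cradle_seat between -0.003 and 0.003 m and x of tube_carrier in the frame of cradle_seat between -0.005 and 0.005 m and y of tube_carrier in the frame of cradle_seat between -0.005 and 0.005 m and angle between the z axis of each of clip_left, clip_right and the z axis of cradle_seat, either way round below 0.03 rad and angle between the z axis of tube_carrier and the z axis of cradle_seat, either way round below 0.05 rad and value of joint cradle above 2.62 rad and angle between tube_carrier's own z axis and vertical above 2.98 rad and linear speed of tube_carrier below 0.02 m/s); the robot touches nothing.
It fails at once if the tip box is moved by more than 30 mm or tipped over (distance of tip_box from where it was at the start of the episode above 0.03 m or angle between tip_box's own z axis and vertical above 0.4 rad).
It fails at once if the brown bottle is moved by more than 30 mm or tipped over (distance of amber_bottle from where it was at the start of the episode above 0.03 m or angle between amber_bottle's own z axis and vertical above 0.4 rad).
It fails at once if the rack of large tubes is moved by more than 30 mm or tipped over (distance of tall_rack from where it was at the start of the episode above 0.03 m or angle between tall_rack's own z axis and vertical above 0.4 rad).
It fails at once if the timer is moved by more than 30 mm or tipped over (distance of timer from where it was at the start of the episode above 0.03 m or angle between timer's own z axis and vertical above 0.4 rad).
It fails at once if the carrier is tipped over (by more than 70 degrees) while it is not held home in the cradle (angle between tube_carrier's own z axis and vertical above 1.22 rad and distance between tube_carrier and cradle_seat above 0.02 m).
It also fails if it takes over 67 s, if anything falls off the work surface, if the arm or the gripper's body presses on something with over 40 N, if the wrist force passes 120 N, or if a joint passes its speed limit or range.

ROBOT

A 7-joint arm with a two-finger parallel gripper is mounted at the origin on a cart in front of the work surface, level with it; the furniture and walls round the work are solid. World frame = base frame: x ahead of the robot, y to its left, z up, the work surface at z = 0. Lengths are in m, angles in rad, forces in N, time in s.
With the tool pointing down it reaches from about 0.4 to 0.85 m from the base axis. Payload 4.5 kg.
Tool frame: the origin (TCP) lies on the centre line of the jaws, within the pads' length; the fingertips stand 11 mm ahead of it and the grasp point (between the pads) lies 8 mm behind it; z points along the fingers, y is the line along which they close (so a half turn about z gives the same grasp; the last joint's range is limited). The gripper opens to 88 mm and grips with 3 to 60 N. Pads are 18 mm wide; open, the fingers measure 123 mm over their backs; the gripper's body (75 mm by 187 mm) begins 45 mm behind the grasp point.
Start: joints at [1.226, 0.689, -0.195, 1.565, 0.157, 0.902, -0.215], TCP at [0.231, -0.581, 0.226] pointing down, gripper open.
Joint ranges: [-3.01, 3.01], [-0.46, 2.08], [-1.47, 1.51], [0.13, 2.56], [-1, 4.14], [0.04, 2.09], [-2.66, 2.66]. Speed limits (rad/s): [2.57, 2.57, 3.14, 3.14, 3.14, 3.14, 3.14].

INTERFACE

Orientations are given as a unit quaternion [x, y, z, w].
In Python, from plant import * gives the robot as it stands. The module is installed in compiled form; this text tells all that it offers.
- The arm moves only by the tool send_rows, never from a script. Its argument "motion" is a list of rows, each an object of numbers: "x", "y", "z": the shift along the tool's x, y, z in cm; "rx", "ry", "rz": the turn, a rotation vector about the tool's x, y, z in rad; "jaw": the finger opening in cm, from 0 to 8.81. In form: [{"x": .., "y": .., "z": .., "rx": .., "ry": .., "rz": .., "jaw": ..}, ...]. A call has exactly 5 rows; each row shifts and turns the commanded pose from where the row before left it, along the tool's axes as they then stand; what a row does not reach is not made up. A row lasts 1/10 s, in which the tool goes at most 50 mm and 8.59 degrees, less where a joint would pass 70% of its speed; a pose out of reach is approached as far as the arm can. A call is refused whole if a number of a shift passes 5 or a number of a turn 0.15, either way. A call with a gripper value outside its range is refused whole. The fingers move at their own pace and stop on an object; "grip_force" is the grip in N (left out, the last holds). Time passes only in rows, so rows that do not move let the fingers close, or fill a call up. It gives the time, the measured TCP pose, the force, the opening and the grip force at its end, in the units of the state.
- get_state(): the state, without advancing time (a new reading comes with each control period).
- snapshot(name): name is "scene" or "top"; returns a dict with "img" (420x560x3 uint8, red, green, blue), "vertical_fov" (degrees; the focal length in pixels is half the picture's height over the tangent of half this angle, whatever the lens; pixels are square), "cx", "cy" (the principal point, pixels), "extrinsics" (4x4, takes a point from camera to world coordinates). Camera axes: x right, y up, looking along -z (the intrinsics and any distortion apply to the point x, -y, -z); pixel columns grow to the right and rows downward; lengths in m; the calibration is good to about 2 mm. A picture is of the moment at which its call begins. There is no depth.
- finish_job(): hands the job in; it is judged then, once.
The state is a dict: "clock": time; "q": joint angles; "qd": joint speeds; "joint_torque": joint torques, N m; "tool_pos": TCP position; "eef_rot": TCP orientation; "contact_force": force on the tool from outside, world axes, zero at the start; "moment": the same for the moment, N m; "opening": opening from 0.0 (shut) to 1.0 (fully open); "finger_force": force on a finger pad.
Only numpy, scipy, OpenCV 4.12 (cv2) and the standard library are available. Lean on these libraries where they do the work, as an engineer would, in place of code of your own. Each camera call takes 0.05 s, during which the arm holds its last target. There are 200 camera calls.

## Working session

There is one attempt and no reset: what is moved stays moved. The work goes in short steps, Python scripts to look and compute and a tool call to move; the robot and the scene stay as the last step left them, time stands still between calls to the robot, and variables do not carry over. Pictures are saved under pics/ and viewed, at most 10 in all, crops included, and the job is handed in when it is done.

Besides the shell and the picture viewer there is one more tool, called after ">>>" as name(argument=value, ...), one argument or row to a line, values as JSON. send_rows: Moves the arm, as the interface text tells. Its arguments: {"type":"object","properties":{"motion":{"type":"array"},"grip_force":{"type":"number"}},"required":["motion"]}

```bash
mkdir -p pics
python3 - <<'E'
from plant import *
import cv2, numpy as np
s=get_state(); print({k:np.round(v,3).tolist() for k,v in s.items()})
for n in ("scene","top"):
    d=snapshot(n); cv2.imwrite(f"pics/{n}0.png",d["img"][:,:,::-1])
    np.savez(n+"0.npz",**{k:v for k,v in d.items()})
    print(n,{k:v for k,v in d.items() if k!="img"})
E
```

```text
{'clock': 0.0, 'q': [1.226, 0.69, -0.194, 1.566, 0.157, 0.903, -0.215], 'qd': [0.001, 0.0, 0.0, -0.0, -0.001, -0.001, 0.0], 'joint_torque': [0.0, -52.758, -1.267, -15.343, -0.053, 0.007, 0.0], 'tool_pos': [0.231, -0.58, 0.225], 'eef_rot': [0.982, 0.188, -0.0, -0.001], 'contact_force': [0.886, 0.365, -0.443], 'moment': [0.073, 0.022, -0.058], 'finger_force': 0.0, 'opening': 1.001}
scene {'vertical_fov': 51.1784285664389, 'cx': 275.8247178020221, 'cy': 215.76111861180038, 'extrinsics': array([[-0.63700818,  0.56597016, -0.52335299, -0.23839447],
       [-0.77066268, -0.48282408,  0.41588453,  0.61106902],
       [-0.01730919,  0.66825047,  0.74373497,  1.18546692],
       [ 0.        ,  0.        ,  0.        ,  1.        ]])}
top {'vertical_fov': 55.468030917562594, 'cx': 274.9277156804478, 'cy': 214.73221654942841, 'extrinsics': array([[-0.02640485,  0.98013918, -0.19654509,  0.22229321],
       [-0.99960178, -0.02393063,  0.01495322, -0.00792277],
       [ 0.00995279,  0.19686166,  0.98038076,  1.44436536],
       [ 0.        ,  0.        ,  0.        ,  1.        ]])}
```

View pics/scene0.png

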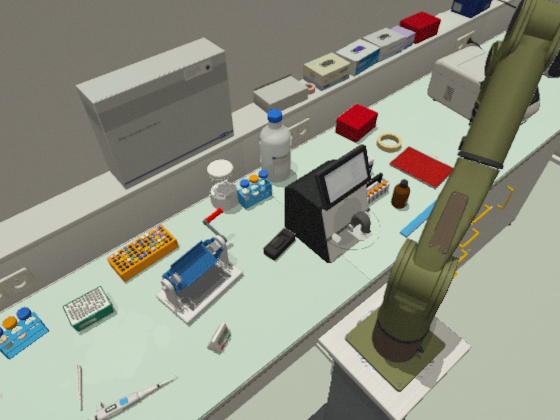

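View pics/top0.png

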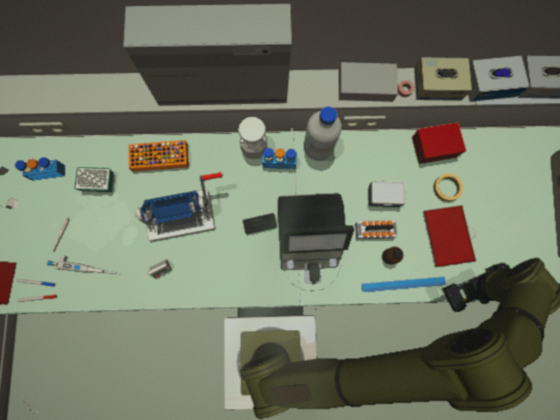

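The scene shows the inverter at about (200,275) with its red crank at (213,216). In the top view, the carrier is at about (377,230), between the tip box (387,194) and the bottle (393,256), and the inverter is at (178,212). I'll enlarge those areas.

Run:
```python
import cv2, numpy as np
t=cv2.imread("pics/top0.png"); s=cv2.imread("pics/scene0.png")
def crop(im,x,y,w,h,f):
    c=cv2.resize(im[y:y+h,x:x+w],None,fx=f,fy=f,interpolation=cv2.INTER_CUBIC)
    for u in range((x+9)//10*10,x+w,10):
        cv2.line(c,((u-x)*f,0),((u-x)*f,4 if u%50 else 12),(0,0,255),1)
        if u%20==0: cv2.putText(c,str(u),((u-x)*f,16),0,.33,(0,0,255),1)
    for v in range((y+9)//10*10,y+h,10):
        cv2.line(c,(0,(v-y)*f),(4,(v-y)*f),(0,0,255),1)
        if v%20==0: cv2.putText(c,str(v),(5,(v-y)*f+4),0,.33,(0,0,255),1)
    return c
a=crop(t,130,165,100,80,4); b=crop(t,345,170,80,100,4)[:320]
b=crop(t,340,175,100,95,4)
c=crop(s,150,200,100,120,4)
L=np.full((600,800,3),255,np.uint8)
L[:320,:400]=a; L[:380,400:]=b
cv2.imwrite("pics/crop1.png",L[:380]); 
d=crop(s,150,200,100,120,5); e=crop(s,355,165,60,60,5)
M=np.full((600,800,3),255,np.uint8); M[:,:500]=d; M[:300,500:]=e
cv2.imwrite("pics/crop2.png",M)
```

```text
(no output)
```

View pics/crop1.png

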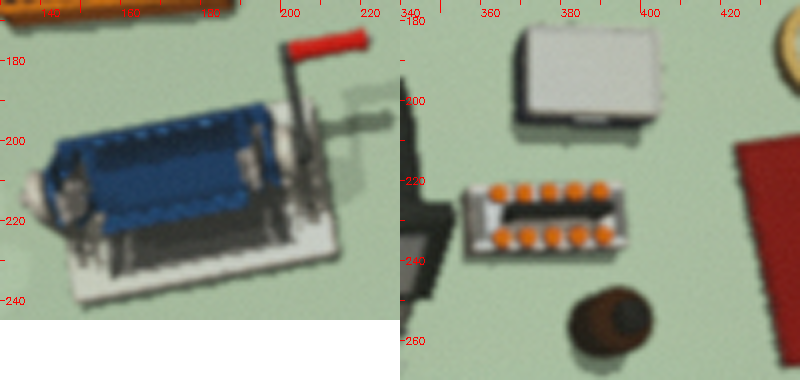

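View pics/crop2.png

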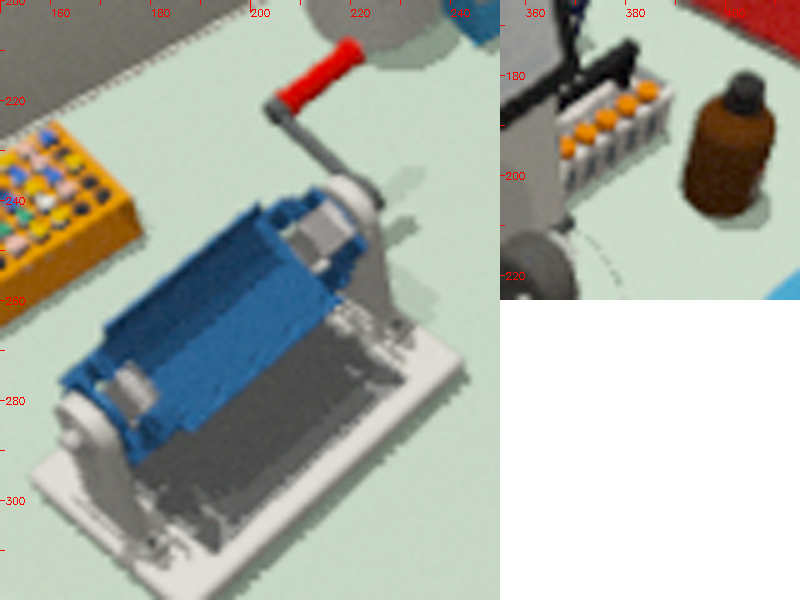

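Top view: the carrier caps run from (364.5,223) to (390,222.8) and from (365,234.5) to (391,233.8). The base's front corners are at about (150,241) and (215,228), and the crank sleeve runs from (202,177.5) to (221.7,174.7). Scene view: the sleeve centre is at about (213.6,215) and the right front base corner at (243,272).

```bash
cat > h.py <<'E'
import numpy as np, cv2
from scipy.spatial.transform import Rotation as R
from scipy.optimize import least_squares
def cam(n):
    d=np.load(n+"0.npz"); f=d["img"].shape[0]/2/np.tan(np.radians(float(d["vertical_fov"]))/2)
    return f,float(d["cx"]),float(d["cy"]),d["extrinsics"]
C={n:cam(n) for n in("scene","top")}
def proj(n,P,k=0):
    f,cx,cy,E=C[n]; p=(np.atleast_2d(P)-E[:3,3])@E[:3,:3]; x=p[:,0]/-p[:,2]; y=-p[:,1]/-p[:,2]
    s=1+k*(x*x+y*y); return np.c_[cx+f*x*s,cy+f*y*s]
def plane(n,uv,z,k=0):
    f,cx,cy,E=C[n]; uv=np.atleast_2d(uv); x=(uv-[cx,cy])/f
    r=x.copy()
    for _ in range(20): r=x/(1+k*(r*r).sum(1,keepdims=True))
    d=np.c_[r[:,0],-r[:,1],-np.ones(len(r))]@E[:3,:3].T
    return E[:3,3]+d*((z-E[2,3])/d[:,2])[:,None]
def Rz(a): return R.from_euler('z',a).as_matrix()
def cradleR(a): return R.from_euler('y',-(0.4+a)).as_matrix()  # lean to -x
E
cat > fit.py <<'E'
from h import *
up=[(364.5,223.25),(371.25,223.25),(377.25,223),(383.5,222.75),(390,222.75)]
lo=[(365.25,234.5),(371.75,234.25),(378.75,234),(385,234),(391.25,233.75)]
for k in (0,-.05,.05,.1):
    print(k,plane("top",up+lo,.054,k)[[0,4,5,9]].round(4).tolist())
def inv(p):
    x,y,th,a,k1,k2=p
    M=Rz(th); o=np.array([x,y,0])
    W=lambda l:o+M@np.array(l,float)
    crank=lambda dy:W(np.array([0,-.156+dy,.128])+0.08*np.array([np.cos(p[6]),0,np.sin(p[6])]))
    r=[]
    for n,P,uv in [("top",W([-.075,.12,0]),(150.3,241)),("top",W([-.075,-.12,0]),(215,228.3)),
      ("top",crank(.032),(202.2,177.3)),("top",crank(-.032),(221.7,174.3)),
      ("scene",W([-.075,-.12,.024]),(243,271.5)),("scene",W([.075,.12,.024]),(156,295.6)),
      ("scene",crank(.032),(206,220.6)),("scene",crank(-.032),(221.2,209.2))]:
        r+=list(proj(n,P,k1 if n=="top" else k2)[0]-uv)
    return r
for fixed in (1,0):
    f=(lambda q:inv([*q[:3],0,0,0,q[3]])) if fixed else (lambda q:inv([*q[:3],0,q[4],q[5],q[3]]))
    s=least_squares(f,[.6,.4,0,.3]+([] if fixed else [0,0]))
    print(s.x.round(4),np.round(s.fun,1))
print("bottle?",proj("top",[.775,-.2,.285]),proj("scene",[.775,-.2,.285]))
E
python3 fit.py
```

```text
0 [[0.4625, -0.3456, 0.054], [0.4621, -0.4364, 0.054], [0.4222, -0.3454, 0.054], [0.4226, -0.4375, 0.054]]
-0.05 [[0.4624, -0.3465, 0.054], [0.4619, -0.4381, 0.054], [0.422, -0.3463, 0.054], [0.4223, -0.4393, 0.054]]
0.05 [[0.4626, -0.3448, 0.054], [0.4622, -0.4347, 0.054], [0.4224, -0.3446, 0.054], [0.423, -0.4358, 0.054]]
0.1 [[0.4627, -0.3441, 0.054], [0.4624, -0.4331, 0.054], [0.4227, -0.3438, 0.054], [0.4233, -0.4341, 0.054]]Traceback (most recent call last):
  File "fit.py", line 20, in <module>
    s=least_squares(f,[.6,.4,0,.3]+([] if fixed else [0,0]))
    return func(*args, **kwargs)
    vector_fun = VectorFunction(
        fun_wrapped,
    ...<6 lines>...
        workers=workers
    )
    self._update_fun()
    ~~~~~~~~~~~~~~~~^^
    self.f = self.fun_wrapped(xp_copy(self.x))
             ~~~~~~~~~~~~~~~~^^^^^^^^^^^^^^^^^
    return np.atleast_1d(self.fun(x))
                         ~~~~~~~~^^^
    return self.f(x, *self.args, **self.kwargs)
           ~~~~~~^^^^^^^^^^^^^^^^^^^^^^^^^^^^^^
  File "fit.py", line 19, in <lambda>
    f=(lambda q:inv([*q[:3],0,0,0,q[3]])) if fixed else (lambda q:inv([*q[:3],0,q[4],q[5],q[3]]))
                ~~~^^^^^^^^^^^^^^^^^^^^^
  File "fit.py", line 7, in inv
    x,y,th,a,k1,k2=p
    ^^^^^^^^^^^^^^
ValueError: too many values to unpack (expected 6)
```

```bash
sed -i 's/x,y,th,a,k1,k2=p/x,y,th,a,k1,k2=p[:6]/' fit.py
cat >> fit.py <<'E'
print("cap scene", proj("scene",[[.4423+.02,-.391-.0455,.054],[.4423-.02,-.391-.0455,.054]]).round(1).tolist())
E
python3 fit.py | tail -4
```

```text
[ 0.517   0.3224  0.1767  0.3252 -0.0761 -0.0233] [ 0.2  0.8 -0.   0.6 -0.   0.6 -0.8 -0.1  0.5 -1.  -1.  -1.3  0.4  0.1
 -0.4 -0. ]
bottle? [[328.0073967  112.93905121]] [[274.42889402 112.10174273]]
cap scene [[377.3, 176.7], [385.5, 182.4]]
```

```bash
python3 fit.py | sed -n 5,8p
cat > fit2.py <<'E'
from h import *
T=lambda u,v:(130+u/4,165+v/4); S=lambda u,v:(150+u/5,200+v/5)
obs=[("top",+1,T(60,141),T(240,107)),("top",-1,T(105,233),T(245,207)),("scene",+1,S(105,328),S(260,205)),("scene",-1,S(190,431),S(338,302))]
def f(q,x=.517,y=.3224,th=.177,h=.012):
    a,w=q; M=Rz(th)@cradleR(a); o=np.array([x,y,.128]); r=[]
    for n,sg,p,pp in obs:
        P=proj(n,[o+M@[sg*w,yy,h] for yy in(-.05,.05)]); p=np.array(p);d=np.array(pp)-p; nn=np.array([-d[1],d[0]])/np.hypot(*d)
        r+=list((P-p)@nn)
    return r
for x,y,th in ((.517,.3224,.177),(.515,.3224,.177),(.519,.3224,.177)):
    s=least_squares(f,[.2,.036],args=(x,y,th)); print(x,s.x.round(4),np.round(s.fun,1))
E
python3 fit2.py
```

```text
[0.517  0.3215 0.1781 0.3125] [-0.5  1.   0.1  0.6  0.   0.4 -0.7 -0.3  0.7 -1.2 -1.  -1.2  0.5  0.1
 -0.3 -0. ]
[ 0.517   0.3224  0.1767  0.3252 -0.0761 -0.0233] [ 0.2  0.8 -0.   0.6 -0.   0.6 -0.8 -0.1  0.5 -1.  -1.  -1.3  0.4  0.1
 -0.4 -0. ]
0.517 [-0.0332  0.04  ] [ 0.9  1.1 -0.   0.3 -1.7 -1.1 -0.7 -0.6]
0.515 [-0.1584  0.0407] [ 0.8  1.   0.4  0.8 -1.3 -0.8 -0.8 -0.7]
0.519 [0.0905 0.0399] [ 1.   1.2 -0.5 -0.1 -2.  -1.5 -0.6 -0.5]
```

Run:
```python
import cv2, numpy as np
from plant import *
for n,x,y,w,h,f in (("top",132,168,100,75,8),("scene",150,205,100,120,5)):
    x,y,w,h,f=(x,y,w,h,f) if n=="top" else (152,232,96,90,6)
    im=np.mean([snapshot(n)["img"].astype(float) for _ in range(4)],0)[:,:,::-1]
    c=cv2.resize(im[y:y+h,x:x+w],None,fx=f,fy=f,interpolation=cv2.INTER_CUBIC).clip(0,255).astype(np.uint8)
    for u in range((x+9)//10*10,x+w,10):
        cv2.line(c,(int((u-x+.5)*f),0),(int((u-x+.5)*f),c.shape[0]),(0,0,255) if u%20 else (0,255,255),1)
    for v in range((y+9)//10*10,y+h,10):
        cv2.line(c,(0,int((v-y+.5)*f)),(c.shape[1],int((v-y+.5)*f)),(0,0,255) if v%20 else (0,255,255),1)
    cv2.imwrite(f"pics/big_{n}.png",c); print(c.shape)
```

```text
(600, 800, 3)
(540, 576, 3)
```

View pics/big_top.png

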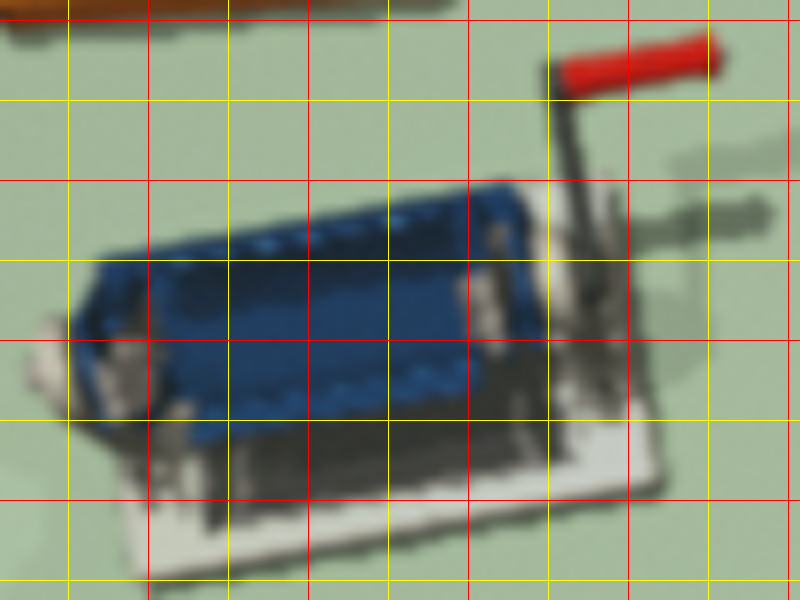

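View pics/big_scene.png

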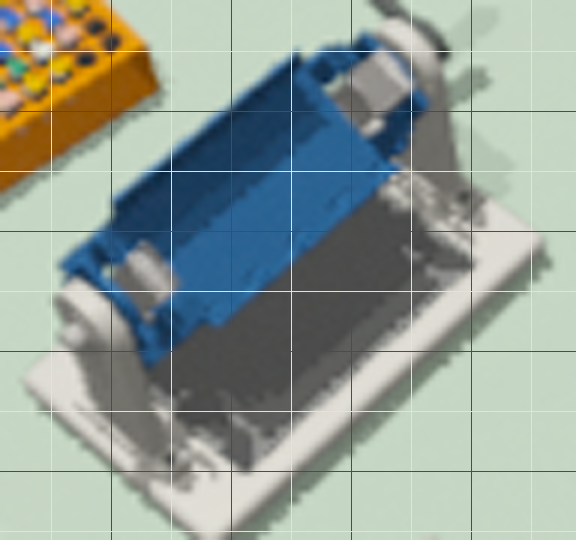

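```bash
cat > fit3.py <<'E'
from h import *
T=lambda u,v:np.array((131.5+u/8,167.5+v/8)); S=lambda u,v:np.array((151.5+u/6,231.5+v/6))
lips=[("top",+1,T(100,258),T(505,183)),("top",-1,T(190,440),T(475,380)),("scene",+1,S(112,200),S(298,52)),("scene",-1,S(215,328),S(395,178))]
def f(q,full=False):
    x,y,th,e,a,w=q; M=Rz(th); o=np.array([x,y,0]); W=lambda l:o+M@np.array(l,float)
    ck=lambda dy:W([.08*np.cos(e),-.156+dy,.128+.08*np.sin(e)])
    r=[]
    for n,P,uv in [("top",W([-.075,.12,.0]),T(150,589)),("top",W([-.075,-.12,.0]),T(662,495)),("top",W([.075,-.12,.024]),T(608,185)),
      ("top",ck(.032),T(562,77)),("top",ck(-.032),T(718,54)),
      ("scene",W([-.075,-.12,.024]),S(547,240)),("scene",W([.075,.12,.024]),S(22,380)),("scene",W([-.075,.12,.024]),S(208,529)),
      ("scene",ck(.032),(206,220.6)),("scene",ck(-.032),(221.2,209.2)),("scene",W([0,.114,.128]),S(72,325))]:
        r+=list(proj(n,P)[0]-uv)
    K=M@cradleR(a)
    for n,sg,p,pp in lips:
        P=proj(n,[W([0,0,.128])+K@[sg*w,yy,.012] for yy in(-.05,.05)]); d=pp-p; nn=np.array([-d[1],d[0]])/np.hypot(*d)
        r+=list((P-p)@nn)
    return r
s=least_squares(f,[.517,.322,.178,.31,.1,.04],loss="soft_l1",x_scale=[.01,.01,.05,.1,.1,.005])
print(s.x.round(4)); print(np.round(f(s.x),1))
J=s.jac; print("sd",np.sqrt(np.diag(np.linalg.inv(J.T@J))).round(4))
E
python3 fit3.py
```

```text
[0.5194 0.3229 0.16   0.314  0.0296 0.0404]
[-1.2 -0.2  0.2 -0.5 -0.3 -2.5  0.6  0.5 -0.1  0.   0.4 -0.8 -1.  -1.4
 -0.   2.5  0.5 -0.  -0.   0.   0.7  1.6  1.2  1.   1.4  0.6 -1.  -1.
 -1.  -0.7]
sd [0.0015 0.0013 0.0082 0.0611 0.1641 0.0018]
```

```bash
cat > plan.py <<'E'
from h import *
from plant import get_state
def toolR(yaw,lean=0.):  # tool y along cradle x, tool z = -cradle z
    return Rz(yaw)@R.from_euler('y',-lean).as_matrix()@np.array([[0,1,0],[1,0,0],[0,0,-1.]])
def plan(wps,p=None,Rm=None):
    """wps: (pos, Rmat, nrows)"""
    s=get_state()
    if p is None: p=np.array(s["tool_pos"]); Rm=R.from_quat(s["eef_rot"]).as_matrix()
    print("t",round(s["clock"],2),"p",np.round(s["tool_pos"],4),"F",np.round(s["contact_force"],1),"open",round(s["opening"],3))
    for q,Q,n in wps:
        q=np.array(q); rv=R.from_matrix(Rm.T@Q).as_rotvec()/n; d=(q-p)/n
        print(n,"rows, rot",rv.round(3))
        rows=[]
        for i in range(n):
            rows.append((Rm.T@d*100).round(2)); Rm=Rm@R.from_rotvec(rv).as_matrix()
        if np.abs(rv).max()<.002: rows=rows[:1]
        print(" ",[r.tolist() for r in rows]); p=q
E
python3 - <<'E'
from plan import *
plan([((.442,-.391,.17),toolR(0),10),((.442,-.391,.070),toolR(0),5)])
E
```

```text
t 0.5 p [ 0.2311 -0.5807  0.2261] F [-0.2 -0.2  0. ] open 1.0
10 rows, rot [ 0.    -0.    -0.119]
  [[2.66, -0.98, 0.56], [2.76, -0.66, 0.56], [2.82, -0.33, 0.56], [2.84, 0.01, 0.56], [2.81, 0.35, 0.56], [2.75, 0.68, 0.56], [2.65, 1.0, 0.56], [2.51, 1.31, 0.56], [2.34, 1.6, 0.56], [2.13, 1.87, 0.56]]
5 rows, rot [-0.  0.  0.]
  [[-0.0, -0.0, 2.0]]
```

>>> send_rows(
  motion=[
    {"x":2.66,"y":-0.98,"z":0.56,"rz":-0.119,"jaw":4},
    {"x":2.76,"y":-0.66,"z":0.56,"rz":-0.119,"jaw":4},
    {"x":2.82,"y":-0.33,"z":0.56,"rz":-0.119,"jaw":4},
    {"x":2.84,"y":0.01,"z":0.56,"rz":-0.119,"jaw":4},
    {"x":2.81,"y":0.35,"z":0.56,"rz":-0.119,"jaw":4},
  ],
)

```text
schema error: expected keys x, y, z, rx, ry, rz, jaw
```

>>> send_rows(
  motion=[
    {"x":2.75,"y":0.68,"z":0.56,"rz":-0.119,"jaw":4},
    {"x":2.65,"y":1.0,"z":0.56,"rz":-0.119,"jaw":4},
    {"x":2.51,"y":1.31,"z":0.56,"rz":-0.119,"jaw":4},
    {"x":2.34,"y":1.6,"z":0.56,"rz":-0.119,"jaw":4},
    {"x":2.13,"y":1.87,"z":0.56,"rz":-0.119,"jaw":4},
  ],
)

```text
schema error: expected keys x, y, z, rx, ry, rz, jaw
```

Run:
```python
from plan import *
from plant import snapshot
plan([((.442,-.391,.070),toolR(0),5)])
print(get_state()["q"])
ims=[]
for n,(x,y) in (("top",(330,175)),("scene",(340,140))):
    im=snapshot(n)["img"][:,:,::-1]; ims.append(cv2.resize(im[y:y+100,x:x+80],None,fx=5,fy=5,interpolation=cv2.INTER_CUBIC))
cv2.imwrite("pics/grasp.png",np.hstack(ims))
```

```text
t 0.5 p [ 0.2311 -0.5807  0.2261] F [-0.2 -0.2  0. ] open 1.0
5 rows, rot [ 0.    -0.    -0.238]
  [[5.32, -1.97, 3.12], [5.63, -0.65, 3.12], [5.63, 0.7, 3.12], [5.31, 2.01, 3.12], [4.68, 3.2, 3.12]]
[ 1.22584334  0.68913116 -0.19461304  1.56533063  0.15727653  0.9025118
 -0.21506454]
```

View pics/grasp.png

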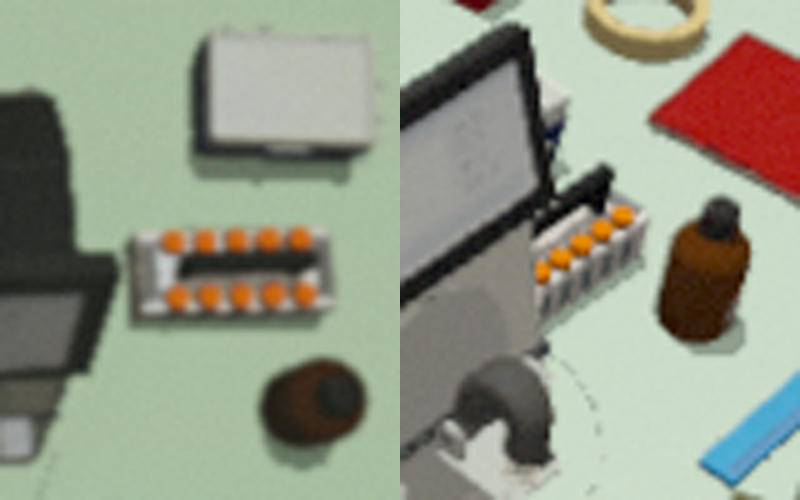

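The rows were refused because every key has to be present, so the arm hasn't moved. The picture only confirms the carrier and its neighbours are as before: caps near (364–391, 223–234) in the top view.

>>> send_rows(
  motion=[
    {"x":2.66,"y":-0.98,"z":0.56,"rx":0,"ry":0,"rz":-0.119,"jaw":4},
    {"x":2.76,"y":-0.66,"z":0.56,"rx":0,"ry":0,"rz":-0.119,"jaw":4},
    {"x":2.82,"y":-0.33,"z":0.56,"rx":0,"ry":0,"rz":-0.119,"jaw":4},
    {"x":2.84,"y":0.01,"z":0.56,"rx":0,"ry":0,"rz":-0.119,"jaw":4},
    {"x":2.81,"y":0.35,"z":0.56,"rx":0,"ry":0,"rz":-0.119,"jaw":4},
  ],
)

```text
clock: 1.1
tool_pos: [0.3374, -0.4852, 0.1981]
eef_rot: [0.883, 0.47, 0.0, 0.0]
contact_force: [-0.5, -0.2, -0.5]
opening: 0.572
finger_force: 0.0
```

>>> send_rows(
  motion=[
    {"x":2.75,"y":0.68,"z":0.56,"rx":0,"ry":0,"rz":-0.119,"jaw":4},
    {"x":2.65,"y":1.0,"z":0.56,"rx":0,"ry":0,"rz":-0.119,"jaw":4},
    {"x":2.51,"y":1.31,"z":0.56,"rx":0,"ry":0,"rz":-0.119,"jaw":4},
    {"x":2.34,"y":1.6,"z":0.56,"rx":0,"ry":0,"rz":-0.119,"jaw":4},
    {"x":2.13,"y":1.87,"z":0.56,"rx":0,"ry":0,"rz":-0.119,"jaw":4},
  ],
)

```text
clock: 1.6
tool_pos: [0.4429, -0.3907, 0.17]
eef_rot: [0.706, 0.708, -0.0, 0.0]
contact_force: [1.0, 0.2, -0.3]
opening: 0.455
finger_force: 0.0
```

Run:
```python
from plan import *
plan([((.442,-.391,.070),toolR(0),5)])
print(np.round(get_state()["q"],2))
```

```text
t 1.6 p [ 0.4429 -0.3907  0.17  ] F [ 1.   0.2 -0.3] open 0.455
5 rows, rot [0.    0.    0.001]
  [[-0.0, -0.02, 2.0]]
[ 0.92  0.75 -0.47  1.72  0.45  0.79  0.22]
```

>>> send_rows(
  motion=[
    {"x":0,"y":0,"z":2.0,"rx":0,"ry":0,"rz":0,"jaw":4},
    {"x":0,"y":0,"z":2.0,"rx":0,"ry":0,"rz":0,"jaw":4},
    {"x":0,"y":0,"z":2.0,"rx":0,"ry":0,"rz":0,"jaw":4},
    {"x":0,"y":0,"z":2.0,"rx":0,"ry":0,"rz":0,"jaw":4},
    {"x":0,"y":0,"z":2.0,"rx":0,"ry":0,"rz":0,"jaw":4},
  ],
)

```text
clock: 2.1
tool_pos: [0.4422, -0.3916, 0.0695]
eef_rot: [0.708, 0.706, -0.0, 0.0]
contact_force: [0.9, -0.0, 0.3]
opening: 0.455
finger_force: 0.0
```

>>> send_rows(
  motion=[
    {"x":0,"y":0,"z":0,"rx":0,"ry":0,"rz":0,"jaw":2.0},
    {"x":0,"y":0,"z":0,"rx":0,"ry":0,"rz":0,"jaw":1.0},
    {"x":0,"y":0,"z":0,"rx":0,"ry":0,"rz":0,"jaw":0.5},
    {"x":0,"y":0,"z":0,"rx":0,"ry":0,"rz":0,"jaw":0.5},
    {"x":0,"y":0,"z":0,"rx":0,"ry":0,"rz":0,"jaw":0.5},
  ],
  grip_force=55,
)

```text
clock: 2.6
tool_pos: [0.4437, -0.3918, 0.0714]
eef_rot: [0.708, 0.706, 0.001, 0.002]
contact_force: [2.8, 0.8, 2.8]
opening: 0.143
finger_force: 55.0
```

Run:
```python
from plan import *
print(get_state()["finger_force"])
# lift, over instrument, down to hover above the cradle
yaw,lean=.172,.45
x,y=.519,.323
K=Rz(yaw)@cradleR(lean-.4); ax=np.array([x,y,.128])
def tcp(h,g=.070): return ax+K@[0,0,-.030+h+g]
print("hover",tcp(.1),"home",tcp(0))
hv=tcp(.10)
plan([((.442,-.391,.45),toolR(0),10),((.48,-.15,.46),toolR(0),6),((.43,.12,.42),toolR(yaw,.2),7),(hv+[0,0,.03],toolR(yaw,lean),10)])
```

```text
54.991827607154846
hover [0.45900337 0.3125776  0.25406259] home [0.50185811 0.32002217 0.16401788]
t 2.6 p [ 0.4437 -0.3918  0.0714] F [2.8 0.8 2.8] open 0.143
10 rows, rot [ 0.  0. -0.]
  [[0.0, -0.0, -3.79]]
6 rows, rot [-0. -0.  0.]
  [[4.02, 0.63, -0.17]]
7 rows, rot [-0.029  0.002 -0.024]
  [[3.86, -0.71, 0.57], [3.87, -0.64, 0.56], [3.89, -0.56, 0.55], [3.9, -0.48, 0.55], [3.91, -0.4, 0.55], [3.91, -0.32, 0.55], [3.92, -0.24, 0.55]]
10 rows, rot [-0.025  0.    -0.   ]
  [[1.85, 0.33, 1.45], [1.85, 0.3, 1.46], [1.85, 0.26, 1.47], [1.85, 0.22, 1.48], [1.85, 0.19, 1.48], [1.85, 0.15, 1.48], [1.85, 0.11, 1.49], [1.85, 0.07, 1.49], [1.85, 0.04, 1.49], [1.85, 0.0, 1.49]]
```

>>> send_rows(
  motion=[
    {"x":0,"y":0,"z":-2.0,"rx":0,"ry":0,"rz":0,"jaw":0.5},
    {"x":0,"y":0,"z":-3.0,"rx":0,"ry":0,"rz":0,"jaw":0.5},
    {"x":0,"y":0,"z":-4.0,"rx":0,"ry":0,"rz":0,"jaw":0.5},
    {"x":0,"y":0,"z":-4.0,"rx":0,"ry":0,"rz":0,"jaw":0.5},
    {"x":0,"y":0,"z":-4.0,"rx":0,"ry":0,"rz":0,"jaw":0.5},
  ],
)

```text
clock: 3.1
tool_pos: [0.4407, -0.3909, 0.2412]
eef_rot: [0.708, 0.706, -0.0, -0.001]
contact_force: [-0.0, -0.6, -3.3]
opening: 0.148
finger_force: 55.0
```

>>> send_rows(
  motion=[
    {"x":0,"y":0,"z":-4.0,"rx":0,"ry":0,"rz":0,"jaw":0.5},
    {"x":0,"y":0,"z":-4.0,"rx":0,"ry":0,"rz":0,"jaw":0.5},
    {"x":0,"y":0,"z":-4.0,"rx":0,"ry":0,"rz":0,"jaw":0.5},
    {"x":0,"y":0,"z":-4.0,"rx":0,"ry":0,"rz":0,"jaw":0.5},
    {"x":0,"y":0,"z":-4.5,"rx":0,"ry":0,"rz":0,"jaw":0.5},
  ],
)

```text
clock: 3.6
tool_pos: [0.4403, -0.3908, 0.4457]
eef_rot: [0.708, 0.706, -0.001, -0.002]
contact_force: [0.4, -0.7, -2.1]
opening: 0.141
finger_force: 55.0
```

>>> send_rows(
  motion=[
    {"x":4,"y":0.6,"z":-0.2,"rx":0,"ry":0,"rz":0,"jaw":0.5},
    {"x":4,"y":0.6,"z":-0.2,"rx":0,"ry":0,"rz":0,"jaw":0.5},
    {"x":4,"y":0.6,"z":-0.2,"rx":0,"ry":0,"rz":0,"jaw":0.5},
    {"x":4,"y":0.6,"z":-0.2,"rx":0,"ry":0,"rz":0,"jaw":0.5},
    {"x":4,"y":0.6,"z":-0.2,"rx":0,"ry":0,"rz":0,"jaw":0.5},
  ],
)

```text
clock: 4.1
tool_pos: [0.4712, -0.1899, 0.4547]
eef_rot: [0.708, 0.706, -0.001, -0.001]
contact_force: [1.0, 0.7, -3.6]
opening: 0.145
finger_force: 55.0
```

Run:
```python
from plan import *
print(np.round(get_state()["q"],2),np.round(get_state()["eef_rot"],3))
plan([((.46,.03,.46),toolR(.05),6),((.44,.2,.4),toolR(.172,.2),6),((.445,.309,.29),toolR(.172,.45),8)])
```

```text
[ 0.71  0.36 -0.63  1.5   0.22  1.35  0.06] [ 0.708  0.706 -0.001 -0.001]
t 4.1 p [ 0.4712 -0.1899  0.4547] F [ 1.   0.7 -3.6] open 0.145
6 rows, rot [-0.     0.    -0.009]
  [[3.66, -0.2, -0.09], [3.67, -0.16, -0.09], [3.67, -0.13, -0.09], [3.67, -0.1, -0.09], [3.67, -0.07, -0.09], [3.67, -0.04, -0.09]]
6 rows, rot [-0.033  0.002 -0.02 ]
  [[2.85, -0.19, 1.0], [2.85, -0.17, 1.0], [2.85, -0.14, 1.0], [2.85, -0.12, 1.0], [2.85, -0.09, 1.0], [2.85, -0.07, 1.01]]
8 rows, rot [-0.031  0.    -0.   ]
  [[1.33, 0.02, 1.41], [1.33, -0.03, 1.41], [1.33, -0.07, 1.4], [1.33, -0.12, 1.4], [1.33, -0.16, 1.4], [1.33, -0.2, 1.39], [1.33, -0.25, 1.38], [1.33, -0.29, 1.38]]
```

>>> send_rows(
  motion=[
    {"x":3.66,"y":-0.2,"z":-0.1,"rx":0,"ry":0,"rz":-0.009,"jaw":0.5},
    {"x":3.66,"y":-0.15,"z":-0.1,"rx":0,"ry":0,"rz":-0.009,"jaw":0.5},
    {"x":3.66,"y":-0.1,"z":-0.1,"rx":0,"ry":0,"rz":-0.009,"jaw":0.5},
    {"x":3.66,"y":-0.1,"z":-0.1,"rx":0,"ry":0,"rz":-0.009,"jaw":0.5},
    {"x":3.66,"y":-0.1,"z":-0.1,"rx":0,"ry":0,"rz":-0.009,"jaw":0.5},
  ],
)

```text
clock: 4.6
tool_pos: [0.4616, -0.0076, 0.4597]
eef_rot: [0.692, 0.722, -0.001, -0.0]
contact_force: [1.0, -1.4, -4.0]
opening: 0.148
finger_force: 55.0
```

>>> send_rows(
  motion=[
    {"x":3.66,"y":-0.05,"z":-0.1,"rx":0,"ry":0,"rz":-0.009,"jaw":0.5},
    {"x":2.85,"y":-0.2,"z":1.0,"rx":-0.033,"ry":0.002,"rz":-0.02,"jaw":0.5},
    {"x":2.85,"y":-0.17,"z":1.0,"rx":-0.033,"ry":0.002,"rz":-0.02,"jaw":0.5},
    {"x":2.85,"y":-0.15,"z":1.0,"rx":-0.033,"ry":0.002,"rz":-0.02,"jaw":0.5},
    {"x":2.85,"y":-0.12,"z":1.0,"rx":-0.033,"ry":0.002,"rz":-0.02,"jaw":0.5},
  ],
)

```text
clock: 5.1
tool_pos: [0.4458, 0.1416, 0.4202]
eef_rot: [0.657, 0.751, 0.05, 0.043]
contact_force: [0.8, -0.7, -3.9]
opening: 0.144
finger_force: 54.9
```

>>> send_rows(
  motion=[
    {"x":2.85,"y":-0.1,"z":1.0,"rx":-0.033,"ry":0.002,"rz":-0.02,"jaw":0.5},
    {"x":2.85,"y":-0.07,"z":1.0,"rx":-0.033,"ry":0.002,"rz":-0.02,"jaw":0.5},
    {"x":1.33,"y":0,"z":1.4,"rx":-0.031,"ry":0,"rz":0,"jaw":0.5},
    {"x":1.33,"y":0,"z":1.4,"rx":-0.031,"ry":0,"rz":0,"jaw":0.5},
    {"x":1.33,"y":-0.05,"z":1.4,"rx":-0.031,"ry":0,"rz":0,"jaw":0.5},
  ],
)

```text
clock: 5.6
tool_pos: [0.4414, 0.2382, 0.359]
eef_rot: [0.637, 0.757, 0.11, 0.094]
contact_force: [0.5, -0.7, -2.8]
opening: 0.149
finger_force: 54.9
```

>>> send_rows(
  motion=[
    {"x":1.33,"y":-0.1,"z":1.4,"rx":-0.031,"ry":0,"rz":0,"jaw":0.5},
    {"x":1.33,"y":-0.15,"z":1.4,"rx":-0.031,"ry":0,"rz":0,"jaw":0.5},
    {"x":1.33,"y":-0.2,"z":1.4,"rx":-0.031,"ry":0,"rz":0,"jaw":0.5},
    {"x":1.33,"y":-0.25,"z":1.4,"rx":-0.031,"ry":0,"rz":0,"jaw":0.5},
    {"x":1.33,"y":-0.3,"z":1.4,"rx":-0.031,"ry":0,"rz":0,"jaw":0.5},
  ],
)

```text
clock: 6.1
tool_pos: [0.4452, 0.3062, 0.29]
eef_rot: [0.628, 0.746, 0.169, 0.143]
contact_force: [1.2, -0.4, -4.1]
opening: 0.143
finger_force: 54.9
```

Run:
```python
from plan import *
from plant import snapshot
print(np.round(get_state()["q"],2))
plan([((.459,.3126,.254),toolR(.172,.45),5)])
ims=[]
for n,(x,y) in (("top",(130,150)),("scene",(145,190))):
    im=snapshot(n)["img"][:,:,::-1]; ims.append(cv2.resize(im[y:y+120,x:x+100],None,fx=4,fy=4,interpolation=cv2.INTER_CUBIC))
cv2.imwrite("pics/hover.png",np.hstack(ims))
```

```text
[-0.5   0.4  -0.51  2.12  1.04  0.59 -1.65]
t 6.1 p [0.4452 0.3062 0.29  ] F [ 1.2 -0.4 -4.1] open 0.143
5 rows, rot [-0.001  0.     0.   ]
  [[0.08, -0.04, 0.78]]
```

View pics/hover.png

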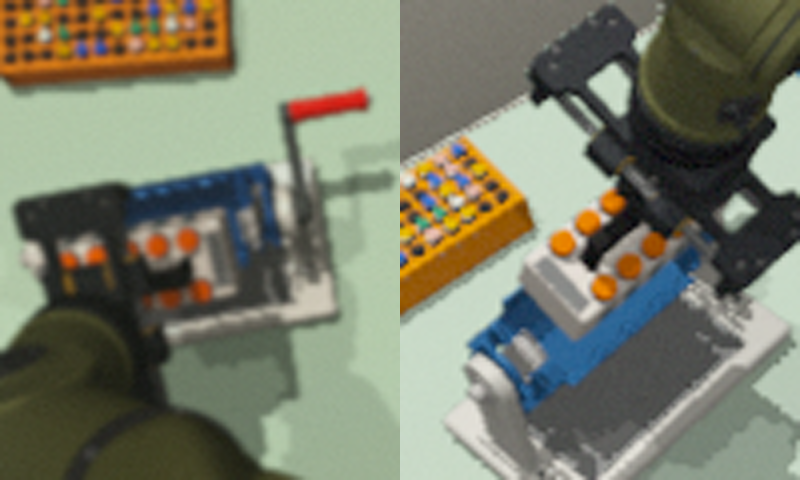

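The hover picture shows the carrier above the cradle and parallel to it. Its rightmost caps in the top view are at about (176.6,209.6) and (180,222), and in the scene view at (185,250) and (195.5,261.5). I'll compare these with where the model puts them.

Run:
```python
from plan import *
p=np.array([.4452,.3062,.29]); Rm=R.from_quat([.628,.746,.169,.143]).as_matrix()
Kc=Rm@np.array([[0,1,0],[1,0,0],[0,0,-1.]])
for g in (.0705,):
    o=p-Kc@[0,0,g]
    P=[o+Kc@[sx*.02,sy*.0457,.054] for sy in(-1,1) for sx in(1,-1)]
    print("top",proj("top",P[:2]).round(1).tolist(),"scene",proj("scene",P[2:]).round(1).tolist())
K=Rz(.172)@cradleR(.05); print("carrier in cradle frame",(K.T@(o-[.519,.323,.128])+[0,0,.03]).round(4), R.from_matrix(K.T@Kc).as_rotvec().round(3))
```

```text
top [[176.6, 209.5], [179.7, 222.3]] scene [[186.2, 247.5], [196.6, 258.6]]
carrier in cradle frame [ 0.0022 -0.004   0.1383] [-0.001  0.004 -0.   ]
```

Run:
```python
from plan import *
p=np.array([.4452,.3062,.29]); Rm=R.from_quat([.628,.746,.169,.143]).as_matrix()
Kc=Rm@np.array([[0,1,0],[1,0,0],[0,0,-1.]])
ys=np.array([-2,-1,0,1,2])*.0228
S=lambda u,v:(144.6+(u-400)/4,189.6+v/4); T=lambda u,v:(129.6+u/4,149.6+v/4)
obs=[("scene",.02,2,S(562,243)),("scene",.02,1,S(587,222)),("scene",.02,0,S(613,201)),("scene",-.02,2,S(604,287)),("scene",-.02,1,S(629,266)),("scene",-.02,0,S(654,244)),
("top",.02,-2,T(188,240)),("top",.02,-1,T(158,245)),("top",.02,2,T(68,260)),("top",.02,1,T(96,255)),("top",-.02,-2,T(202,290)),("top",-.02,-1,T(172,297))]
def f(q):
    M=Kc@R.from_rotvec(q[3:6]).as_matrix(); r=[]
    for n,x,i,uv in obs: r+=list(proj(n,p+M@(np.array([x,i*.0228,.054])+[q[0],q[1],q[2]]))[0]-uv)
    return r
q0=np.array([0,0,-.0705,0,0,0]); print(np.round(f(q0),1))
s=least_squares(f,q0,x_scale=[.01]*3+[.1]*3); print(s.x.round(4),np.round(s.fun,1)); J=s.jac; print(np.sqrt(np.diag(np.linalg.inv(J.T@J))).round(4))
```

```text
[ 1.1 -2.9  1.4 -2.9  1.3 -2.8  1.  -2.8  1.2 -2.9  1.3 -2.7 -0.1 -0.1
 -0.2  0.2 -0.7  0.8 -0.   0.6 -0.4  0.2 -0.5 -0.1]
[-0.0018  0.0033 -0.0848 -0.034   0.0032 -0.0078] [ 0.1  0.   0.4 -0.   0.3  0.  -0.2  0.1  0.  -0.1  0.1  0.1  0.  -0.2
 -0.  -0.1 -0.1  0.1  0.4  0.1 -0.5 -0.  -0.4 -0.4]
[0.0041 0.0029 0.0028 0.1079 0.1341 0.025 ]
```

Run:
```python
from plan import *
from plant import snapshot
plan([((.459,.3126,.254),toolR(.172,.45),5)])
im=snapshot("scene")["img"][:,:,::-1]; old=cv2.imread("pics/hover.png")[:,400:]
c=cv2.resize(im[190:310,145:245],None,fx=4,fy=4,interpolation=cv2.INTER_CUBIC)
def caps(c):
    h=cv2.cvtColor(c,cv2.COLOR_BGR2HSV); m=cv2.inRange(h,(5,180,150),(20,255,255)); m[:170,:210][:, :100]=0
    n,l,st,ce=cv2.connectedComponentsWithStats(m); return [(ce[i].round(1).tolist(),int(st[i,4])) for i in range(1,n) if st[i,4]>150]
print(caps(old));print(caps(c))
```

```text
t 6.2 p [0.4431 0.3077 0.2888] F [ 0.6 -1.6 -2.9] open 0.151
5 rows, rot [-0.002 -0.     0.001]
  [[0.04, 0.0, 0.77]]
[([55.5, 222.3], 3098), ([211.6, 201.8], 323), ([187.7, 222.1], 382), ([162.5, 243.3], 419), ([253.4, 243.8], 264), ([229.9, 264.9], 356), ([204.3, 287.2], 427)]
[([60.4, 224.8], 2771), ([212.8, 200.1], 316), ([13.9, 203.3], 319), ([189.1, 220.2], 379), ([163.8, 241.4], 422), ([255.2, 241.9], 251), ([231.8, 262.7], 330), ([205.7, 285.6], 402)]
```

>>> send_rows(
  motion=[
    {"x":0.05,"y":0,"z":0.8,"rx":0,"ry":0,"rz":0,"jaw":0.5},
    {"x":0.05,"y":0,"z":0.8,"rx":0,"ry":0,"rz":0,"jaw":0.5},
    {"x":0.05,"y":0,"z":0.8,"rx":0,"ry":0,"rz":0,"jaw":0.5},
    {"x":0.05,"y":0,"z":0.8,"rx":0,"ry":0,"rz":0,"jaw":0.5},
    {"x":0,"y":0,"z":0.8,"rx":0,"ry":0,"rz":0,"jaw":0.5},
  ],
)

```text
clock: 6.75
tool_pos: [0.463, 0.3117, 0.2543]
eef_rot: [0.628, 0.746, 0.169, 0.142]
contact_force: [-0.9, 0.8, -3.1]
opening: 0.146
finger_force: 54.9
```

>>> send_rows(
  motion=[
    {"x":0,"y":0,"z":0.6,"rx":0,"ry":0,"rz":0,"jaw":0.5},
    {"x":0,"y":0,"z":0.6,"rx":0,"ry":0,"rz":0,"jaw":0.5},
    {"x":0,"y":0,"z":0.6,"rx":0,"ry":0,"rz":0,"jaw":0.5},
    {"x":0,"y":0,"z":0.6,"rx":0,"ry":0,"rz":0,"jaw":0.5},
    {"x":0,"y":0,"z":0.6,"rx":0,"ry":0,"rz":0,"jaw":0.5},
  ],
)

```text
clock: 7.25
tool_pos: [0.4754, 0.3142, 0.2275]
eef_rot: [0.628, 0.746, 0.169, 0.142]
contact_force: [1.2, -0.6, -3.3]
opening: 0.148
finger_force: 54.9
```

```bash
cat > rel.py <<'E'
from plan import *
def rel(yaw=.172,a=.05,x=.519,y=.323,g=.0705):
    s=get_state(); p=np.array(s["tool_pos"]); Rm=R.from_quat(s["eef_rot"]).as_matrix()
    Kc=Rm@np.array([[0,1,0],[1,0,0],[0,0,-1.]]); K=Rz(yaw)@cradleR(a)
    print("t",round(s["clock"],2),"p",p.round(4),"mm in cradle",((K.T@(p-Kc@[0,0,g]-[x,y,.128])+[0,0,.03])*1000).round(1),"rot",R.from_matrix(K.T@Kc).as_rotvec().round(3))
    print("F cradle",(K.T@s["contact_force"]).round(1),"M cradle",(K.T@s["moment"]).round(2), "world F",np.round(s["contact_force"],1))
if __name__=="__main__": rel()
E
python3 rel.py
```

```text
t 7.25 p [0.4754 0.3142 0.2275] mm in cradle [ 3.  -1.1 68.4] rot [0.    0.004 0.   ]
F cradle [-0.4 -0.8 -3.4] M cradle [-0.05  0.68 -0.01] world F [ 1.2 -0.6 -3.3]
```

>>> send_rows(
  motion=[
    {"x":0.05,"y":-0.1,"z":0.5,"rx":0,"ry":0,"rz":0,"jaw":0.5},
    {"x":0.05,"y":-0.1,"z":0.5,"rx":0,"ry":0,"rz":0,"jaw":0.5},
    {"x":0,"y":0,"z":0.5,"rx":0,"ry":0,"rz":0,"jaw":0.5},
    {"x":0,"y":0,"z":0.3,"rx":0,"ry":0,"rz":0,"jaw":0.5},
    {"x":0,"y":0,"z":0.2,"rx":0,"ry":0,"rz":0,"jaw":0.5},
  ],
)

```text
clock: 7.75
tool_pos: [0.4817, 0.3164, 0.2089]
eef_rot: [0.628, 0.746, 0.169, 0.142]
contact_force: [-2.3, -2.5, 1.0]
opening: 0.141
finger_force: 55.0
```

```bash
python3 rel.py
```

```text
t 7.75 p [0.4817 0.3164 0.2089] mm in cradle [ 0.8 -0.1 48.8] rot [0.    0.004 0.001]
F cradle [-2.  -2.1  2. ] M cradle [-0.21  0.68  0.03] world F [-2.3 -2.5  1. ]
```

>>> send_rows(
  motion=[
    {"x":-0.05,"y":0,"z":0.4,"rx":0,"ry":0,"rz":0,"jaw":0.5},
    {"x":0,"y":0,"z":0.4,"rx":0,"ry":0,"rz":0,"jaw":0.5},
    {"x":0,"y":0,"z":0.4,"rx":0,"ry":0,"rz":0,"jaw":0.5},
    {"x":0,"y":0,"z":0.4,"rx":0,"ry":0,"rz":0,"jaw":0.5},
    {"x":0,"y":0,"z":0.2,"rx":0,"ry":0,"rz":0,"jaw":0.5},
  ],
)

```text
clock: 8.25
tool_pos: [0.4896, 0.317, 0.1922]
eef_rot: [0.628, 0.746, 0.169, 0.142]
contact_force: [-0.6, -0.6, -0.3]
opening: 0.147
finger_force: 55.0
```

```bash
python3 rel.py
```

```text
t 8.25 p [0.4896 0.317  0.1922] mm in cradle [ 0.6 -0.9 30.3] rot [-0.     0.004  0.   ]
F cradle [-0.7 -0.5  0. ] M cradle [-0.23  0.7  -0.05] world F [-0.6 -0.6 -0.3]
```

Forces stay small and the carrier is entering the cradle.

>>> send_rows(
  motion=[
    {"x":0,"y":0,"z":0.4,"rx":0,"ry":0,"rz":0,"jaw":0.5},
    {"x":0,"y":0,"z":0.4,"rx":0,"ry":0,"rz":0,"jaw":0.5},
    {"x":0,"y":0,"z":0.4,"rx":0,"ry":0,"rz":0,"jaw":0.5},
    {"x":0,"y":0,"z":0.4,"rx":0,"ry":0,"rz":0,"jaw":0.5},
    {"x":0,"y":0,"z":0.2,"rx":0,"ry":0,"rz":0,"jaw":0.5},
  ],
)

```text
clock: 8.75
tool_pos: [0.4973, 0.3183, 0.176]
eef_rot: [0.628, 0.746, 0.169, 0.142]
contact_force: [-2.3, -0.3, -1.0]
opening: 0.146
finger_force: 55.0
```

```bash
python3 rel.py
```

```text
t 8.75 p [0.4973 0.3183 0.176 ] mm in cradle [ 0.6 -0.9 12.4] rot [-0.     0.004  0.   ]
F cradle [-2.5  0.1  0.1] M cradle [-0.3   0.75  0.03] world F [-2.3 -0.3 -1. ]
```

>>> send_rows(
  motion=[
    {"x":0,"y":0,"z":0.3,"rx":0,"ry":0,"rz":0,"jaw":0.5},
    {"x":0,"y":0,"z":0.3,"rx":0,"ry":0,"rz":0,"jaw":0.5},
    {"x":0,"y":0,"z":0.3,"rx":0,"ry":0,"rz":0,"jaw":0.5},
    {"x":0,"y":0,"z":0.2,"rx":0,"ry":0,"rz":0,"jaw":0.5},
    {"x":0,"y":0,"z":0.1,"rx":0,"ry":0,"rz":0,"jaw":0.5},
  ],
)

```text
clock: 9.25
tool_pos: [0.5005, 0.3189, 0.1657]
eef_rot: [0.627, 0.747, 0.169, 0.142]
contact_force: [-12.3, -4.9, 13.3]
opening: 0.146
finger_force: 55.1
```

```bash
python3 rel.py
```

```text
t 9.25 p [0.5005 0.3189 0.1657] mm in cradle [-1.  -0.9  1.7] rot [0.    0.005 0.001]
F cradle [-5.9 -2.8 17.6] M cradle [-0.9   1.5  -0.07] world F [-12.3  -4.9  13.3]
```

>>> send_rows(
  motion=[
    {"x":0,"y":-0.1,"z":0.0,"rx":0,"ry":0,"rz":0,"jaw":0.5},
    {"x":0,"y":-0.1,"z":0.0,"rx":0,"ry":0,"rz":0,"jaw":0.5},
    {"x":0,"y":0,"z":0.1,"rx":0,"ry":0,"rz":0,"jaw":0.5},
    {"x":0,"y":0,"z":0.1,"rx":0,"ry":0,"rz":0,"jaw":0.5},
    {"x":0,"y":0,"z":0,"rx":0,"ry":0,"rz":0,"jaw":0.5},
  ],
)

```text
clock: 9.75
tool_pos: [0.4995, 0.3188, 0.1632]
eef_rot: [0.627, 0.747, 0.169, 0.142]
contact_force: [-9.1, -5.8, 11.4]
opening: 0.147
finger_force: 55.1
```

```bash
python3 rel.py
```

```text
t 9.75 p [0.4995 0.3188 0.1632] mm in cradle [-3.  -0.8 -0.1] rot [0.    0.005 0.001]
F cradle [-4.  -4.1 14.6] M cradle [-0.85  1.4  -0.07] world F [-9.1 -5.8 11.4]
```

>>> send_rows(
  motion=[
    {"x":-0.1,"y":0,"z":0.1,"rx":0,"ry":0,"rz":0,"jaw":0.5},
    {"x":0,"y":-0.1,"z":0.1,"rx":0,"ry":0,"rz":0,"jaw":0.5},
    {"x":0,"y":0,"z":0,"rx":0,"ry":0,"rz":0,"jaw":0.5},
    {"x":0,"y":0,"z":0.05,"rx":0,"ry":0,"rz":0,"jaw":0.5},
    {"x":0,"y":0,"z":0,"rx":0,"ry":0,"rz":0,"jaw":0.5},
  ],
)

```text
clock: 10.25
tool_pos: [0.4996, 0.3188, 0.1631]
eef_rot: [0.627, 0.747, 0.171, 0.142]
contact_force: [-19.3, -9.2, 32.5]
opening: 0.15
finger_force: 55.2
```

```bash
python3 rel.py
```

```text
t 10.25 p [0.4996 0.3188 0.1631] mm in cradle [-2.7 -0.6 -0.3] rot [0.002 0.002 0.002]
F cradle [-4.4 -5.8 38.3] M cradle [-1.23  1.34 -0.02] world F [-19.3  -9.2  32.5]
```

>>> send_rows(
  motion=[
    {"x":-0.05,"y":0,"z":-0.2,"rx":0,"ry":0,"rz":0,"jaw":0.5},
    {"x":0,"y":0,"z":-0.2,"rx":0,"ry":0,"rz":0,"jaw":0.5},
    {"x":0,"y":0,"z":-0.1,"rx":0,"ry":0,"rz":0,"jaw":0.5},
    {"x":0,"y":0,"z":0,"rx":0,"ry":0,"rz":0,"jaw":0.5},
    {"x":0,"y":0,"z":0,"rx":0,"ry":0,"rz":0,"jaw":0.5},
  ],
)

```text
clock: 10.75
tool_pos: [0.4999, 0.3175, 0.1645]
eef_rot: [0.628, 0.746, 0.169, 0.142]
contact_force: [0.2, 0.1, -3.5]
opening: 0.147
finger_force: 54.9
```

```bash
python3 rel.py
```

```text
t 10.75 p [0.4999 0.3175 0.1645] mm in cradle [-2.3 -2.2  0.9] rot [0.    0.004 0.   ]
F cradle [-1.3  0.1 -3.3] M cradle [-0.02  0.53 -0.05] world F [ 0.2  0.1 -3.5]
```

>>> send_rows(
  motion=[
    {"x":0,"y":0,"z":-0.1,"rx":0,"ry":0,"rz":0,"jaw":0.5},
    {"x":0,"y":0,"z":-0.1,"rx":0,"ry":0,"rz":0,"jaw":0.5},
    {"x":0,"y":0,"z":-0.05,"rx":0,"ry":0,"rz":0,"jaw":0.5},
    {"x":0,"y":0,"z":0,"rx":0,"ry":0,"rz":0,"jaw":0.5},
    {"x":0,"y":0,"z":0,"rx":0,"ry":0,"rz":0,"jaw":0.5},
  ],
)

```text
clock: 11.25
tool_pos: [0.4994, 0.3172, 0.1651]
eef_rot: [0.628, 0.746, 0.168, 0.142]
contact_force: [9.2, 4.9, -22.1]
opening: 0.146
finger_force: 54.8
```

```bash
python3 rel.py
```

```text
t 11.25 p [0.4994 0.3172 0.1651] mm in cradle [-2.6 -2.4  1.8] rot [-0.     0.006 -0.   ]
F cradle [ -0.7   3.2 -24.2] M cradle [ 0.58  0.35 -0.03] world F [  9.2   4.9 -22.1]
```

>>> send_rows(
  motion=[
    {"x":0,"y":0,"z":0,"rx":0,"ry":0,"rz":0,"jaw":0.5},
    {"x":0,"y":0,"z":0,"rx":0,"ry":0,"rz":0,"jaw":0.5},
    {"x":0,"y":0,"z":0.1,"rx":0,"ry":0,"rz":0,"jaw":0.5},
    {"x":0,"y":0,"z":0.1,"rx":0,"ry":0,"rz":0,"jaw":0.5},
    {"x":0,"y":0,"z":0.05,"rx":0,"ry":0,"rz":0,"jaw":0.5},
  ],
)

```text
clock: 11.75
tool_pos: [0.4996, 0.3172, 0.1648]
eef_rot: [0.628, 0.746, 0.169, 0.143]
contact_force: [0.8, -0.3, -3.3]
opening: 0.147
finger_force: 55.0
```

>>> send_rows(
  motion=[
    {"x":0,"y":0,"z":0,"rx":0,"ry":0,"rz":0,"jaw":4},
    {"x":0,"y":0,"z":0,"rx":0,"ry":0,"rz":0,"jaw":4},
    {"x":0,"y":0,"z":0,"rx":0,"ry":0,"rz":0,"jaw":4},
    {"x":0,"y":0,"z":-2,"rx":0,"ry":0,"rz":0,"jaw":4},
    {"x":0,"y":0,"z":-3,"rx":0,"ry":0,"rz":0,"jaw":4},
  ],
)

```text
clock: 12.25
tool_pos: [0.4781, 0.313, 0.2095]
eef_rot: [0.628, 0.746, 0.168, 0.142]
contact_force: [0.5, 0.2, 0.4]
opening: 0.454
finger_force: 0.0
```

>>> send_rows(
  motion=[
    {"x":0,"y":0,"z":-4,"rx":0,"ry":0,"rz":0,"jaw":4},
    {"x":0,"y":0,"z":-4,"rx":0,"ry":0,"rz":0,"jaw":4},
    {"x":0,"y":0,"z":-3,"rx":0,"ry":0,"rz":0,"jaw":4},
    {"x":0,"y":0,"z":0,"rx":0,"ry":0,"rz":0,"jaw":4},
    {"x":0,"y":0,"z":0,"rx":0,"ry":0,"rz":0,"jaw":4},
  ],
)

```text
clock: 12.75
tool_pos: [0.4318, 0.3054, 0.3097]
eef_rot: [0.628, 0.746, 0.17, 0.143]
contact_force: [-0.2, 0.1, -0.4]
opening: 0.455
finger_force: 0.0
```

Run:
```python
from plan import *
from plant import snapshot
yaw=.175; c=np.array([.517,.3215,.128])+Rz(yaw)@[0,-.160,0]
pt=lambda e:c+Rz(yaw)@[.08*np.cos(e),0,.08*np.sin(e)]-[0,0,.008]
g=pt(.3125); print("grasp",g)
plan([(g+[0,0,.13],toolR(yaw),10),(g,toolR(yaw),5)])
print(np.round(get_state()["q"],2))
ims=[]
for n,(x,y) in (("top",(130,150)),("scene",(145,190))):
    im=snapshot(n)["img"][:,:,::-1]; ims.append(cv2.resize(im[y:y+120,x:x+100],None,fx=4,fy=4,interpolation=cv2.INTER_CUBIC))
cv2.imwrite("pics/home.png",np.hstack(ims))
```

```text
grasp [0.61982004 0.17719781 0.14459508]
t 12.75 p [0.4318 0.3054 0.3097] F [-0.2  0.1 -0.4] open 0.455
10 rows, rot [ 0.045  0.    -0.   ]
  [[-1.58, 1.32, 1.02], [-1.59, 1.36, 0.96], [-1.59, 1.4, 0.9], [-1.59, 1.44, 0.84], [-1.59, 1.48, 0.77], [-1.59, 1.51, 0.7], [-1.59, 1.54, 0.64], [-1.59, 1.57, 0.57], [-1.59, 1.59, 0.5], [-1.59, 1.61, 0.42]]
5 rows, rot [-0. -0.  0.]
  [[-0.0, 0.0, 2.6]]
[-0.52  0.35 -0.51  2.11  0.96  0.6  -1.58]
```

View pics/home.png

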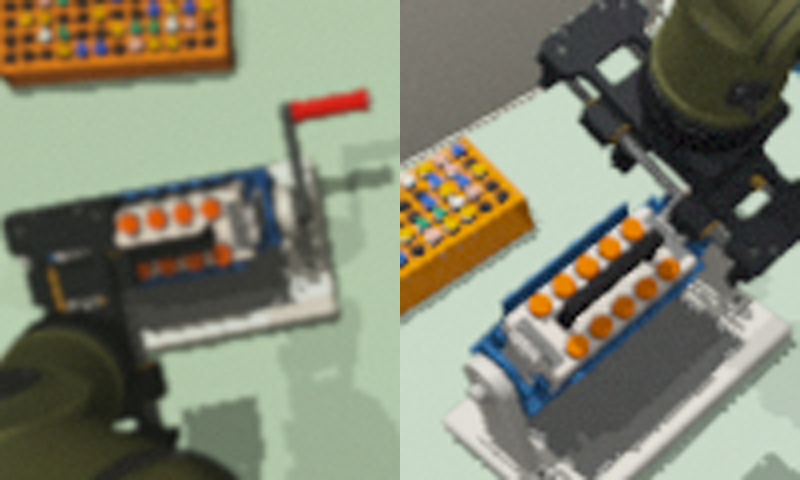

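The carrier sits home, level with the cradle, with the clips over both ends. The crank sleeve is still at about (202,176.6) to (221.4,174.4) in the top view.

>>> send_rows(
  motion=[
    {"x":-1.58,"y":1.32,"z":1.02,"rx":0.045,"ry":0,"rz":0,"jaw":4},
    {"x":-1.59,"y":1.36,"z":0.96,"rx":0.045,"ry":0,"rz":0,"jaw":4},
    {"x":-1.59,"y":1.4,"z":0.9,"rx":0.045,"ry":0,"rz":0,"jaw":4},
    {"x":-1.59,"y":1.44,"z":0.84,"rx":0.045,"ry":0,"rz":0,"jaw":4},
    {"x":-1.59,"y":1.48,"z":0.77,"rx":0.045,"ry":0,"rz":0,"jaw":4},
  ],
)

```text
clock: 13.35
tool_pos: [0.5261, 0.2398, 0.2894]
eef_rot: [0.64, 0.761, 0.082, 0.07]
contact_force: [0.6, 0.8, 0.0]
opening: 0.456
finger_force: 0.0
```

>>> send_rows(
  motion=[
    {"x":-1.59,"y":1.51,"z":0.7,"rx":0.045,"ry":0,"rz":0,"jaw":4},
    {"x":-1.59,"y":1.54,"z":0.64,"rx":0.045,"ry":0,"rz":0,"jaw":4},
    {"x":-1.59,"y":1.57,"z":0.57,"rx":0.045,"ry":0,"rz":0,"jaw":4},
    {"x":-1.59,"y":1.59,"z":0.5,"rx":0.045,"ry":0,"rz":0,"jaw":4},
    {"x":-1.59,"y":1.61,"z":0.42,"rx":0.045,"ry":0,"rz":0,"jaw":4},
  ],
)

```text
clock: 13.85
tool_pos: [0.6198, 0.1752, 0.271]
eef_rot: [0.644, 0.765, -0.004, -0.002]
contact_force: [-0.0, 0.1, 0.4]
opening: 0.452
finger_force: 0.0
```

Run:
```python
from plan import *
plan([((.6198,.1772,.1446),toolR(.175),10)])
print(np.round(get_state()["q"],2))
```

```text
t 13.85 p [0.6198 0.1752 0.271 ] F [-0.   0.1  0.4] open 0.452
10 rows, rot [-0.001  0.    -0.   ]
  [[0.02, 0.01, 1.26]]
[-0.    0.74 -0.68  1.42  0.48  1.16 -0.58]
```

>>> send_rows(
  motion=[
    {"x":0.1,"y":0,"z":2.5,"rx":0,"ry":0,"rz":0,"jaw":4},
    {"x":0.1,"y":0,"z":2.5,"rx":0,"ry":0,"rz":0,"jaw":4},
    {"x":0,"y":0,"z":2.5,"rx":0,"ry":0,"rz":0,"jaw":4},
    {"x":0,"y":0,"z":2.5,"rx":0,"ry":0,"rz":0,"jaw":4},
    {"x":0,"y":0,"z":2.5,"rx":0,"ry":0,"rz":0,"jaw":4},
  ],
)

```text
clock: 14.35
tool_pos: [0.6178, 0.1778, 0.1451]
eef_rot: [0.644, 0.765, -0.003, -0.002]
contact_force: [-0.2, 0.2, 0.9]
opening: 0.455
finger_force: 0.0
```

>>> send_rows(
  motion=[
    {"x":0,"y":0,"z":0,"rx":0,"ry":0,"rz":0,"jaw":2.5},
    {"x":0,"y":0,"z":0,"rx":0,"ry":0,"rz":0,"jaw":1},
    {"x":0,"y":0,"z":0,"rx":0,"ry":0,"rz":0,"jaw":1},
    {"x":0,"y":0,"z":0,"rx":0,"ry":0,"rz":0,"jaw":1},
    {"x":0,"y":0,"z":0,"rx":0,"ry":0,"rz":0,"jaw":1},
  ],
  grip_force=20,
)

```text
clock: 14.85
tool_pos: [0.619, 0.179, 0.1496]
eef_rot: [0.644, 0.765, -0.001, -0.001]
contact_force: [1.0, 0.4, 0.4]
opening: 0.113
finger_force: 0.0
```

Run:
```python
from plan import *
s=get_state(); print(s["opening"],s["finger_force"],np.round(s["tool_pos"],4),np.round(s["contact_force"],1))
yaw=.175; c=np.array([.517,.3215,.128-.008]); d=Rz(yaw).T@(np.array(s["tool_pos"])-c); print("stand frame",d.round(4), np.arctan2(d[2],d[0]),np.hypot(d[0],d[2]))
# arc rows, tool y=stand +x, tool z=-z
for e0,n,st in ((.3125,24,.1142),):
    e=e0+st*np.arange(n+1); print(np.c_[np.diff(8*np.cos(e)),-np.diff(8*np.sin(e))].round(2).tolist())
```

```text
0.11307117700092623 0.0 [0.619  0.179  0.1496] [1.  0.4 0.4]
stand frame [ 0.0757 -0.1581  0.0296] 0.3734652524874966 0.0812585006112053
[[-0.33, -0.85], [-0.42, -0.81], [-0.51, -0.75], [-0.6, -0.69], [-0.67, -0.62], [-0.74, -0.54], [-0.79, -0.45], [-0.84, -0.36], [-0.88, -0.26], [-0.9, -0.16], [-0.91, -0.05], [-0.91, 0.05], [-0.9, 0.15], [-0.88, 0.26], [-0.84, 0.35], [-0.8, 0.45], [-0.74, 0.53], [-0.67, 0.62], [-0.6, 0.69], [-0.52, 0.75], [-0.43, 0.81], [-0.33, 0.85], [-0.23, 0.88], [-0.13, 0.9]]
```

Run:
```python
from plan import *
from plant import snapshot
plan([((.6198,.1772,.1446),toolR(.175),10)])
def red(im):
    h=cv2.cvtColor(im,cv2.COLOR_RGB2HSV); m=((h[...,0]<6)|(h[...,0]>174))&(h[...,1]>170)&(h[...,2]>110)
    m[:150]=0; m[245:]=0; m[:,:180]=0; m[:,245:]=0
    v,u=np.nonzero(m)
    if len(u)<5: return len(u)
    return len(u),round(u.mean(),2),round(v.mean(),2),u.min(),u.max(),v.min(),v.max()
ims={}
for n in("top","scene"):
    ims[n]=snapshot(n)["img"]; print(n,"now",red(ims[n]),"start",red(np.load(n+"0.npz")["img"]))
f={n:red(np.load(n+"0.npz")["img"])[1:3] for n in("top","scene")}
s=least_squares(lambda P:np.r_[proj("top",P)[0]-f["top"],proj("scene",P)[0]-f["scene"]],[.62,.18,.15]); print("sleeve tri start",s.x.round(4),s.fun.round(2))
c=np.hstack([cv2.resize(ims[n][y:y+100,x:x+80,::-1],None,fx=5,fy=5,interpolation=cv2.INTER_CUBIC) for n,x,y in(("top",165,140),("scene",175,175))])
cv2.imwrite("pics/crank.png",c)
```

```text
t 14.85 p [0.619  0.179  0.1496] F [1.  0.4 0.4] open 0.113
10 rows, rot [-0. -0. -0.]
  [[-0.02, 0.0, 0.05]]
top now 0 start (70, np.float64(211.5), np.float64(175.93), np.int64(203), np.int64(221), np.int64(173), np.int64(179))
scene now (38, np.float64(210.34), np.float64(218.95), np.int64(205), np.int64(220), np.int64(214), np.int64(223)) start (83, np.float64(214.01), np.float64(214.66), np.int64(206), np.int64(222), np.int64(208), np.int64(222))
sleeve tri start [0.6184 0.1813 0.1546] [ 0.07  0.08 -0.1  -0.03]
```

View pics/crank.png

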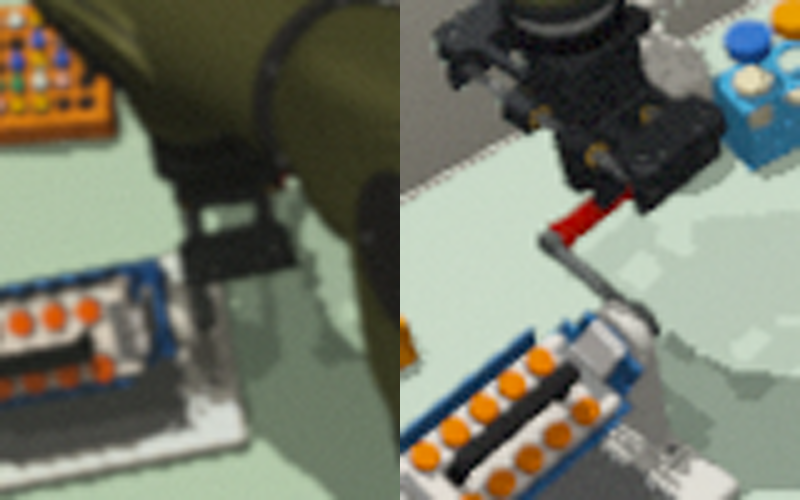

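The last picture shows the red sleeve still visible under the gripper, with its inner end at about scene pixel (206,222). The jaws closed without catching it. I'll compare the model's predictions with pixel values.

Run:
```python
from plan import *
from plant import snapshot
s=get_state(); p=np.array(s["tool_pos"]); print(p.round(4))
print("tcp,tip scene",proj("scene",[p,p-[0,0,.011],p+[0,0,.008]]).round(1).tolist())
o=np.array([.517,.3215,.128]);M=Rz(.175)
for e in (0,.1,.2,.3,.4): print(e,proj("scene",[o+M@[.08*np.cos(e),y,.08*np.sin(e)] for y in(-.124,-.156,-.188)]).round(1).tolist())
im=snapshot("scene")["img"]; old=np.load("scene0.npz")["img"]
def ch(c):
    r,g,b=map(int,c)
    if r>100 and g<70 and b<70: return "R"
    if max(r,g,b)<45: return "#"
    if max(r,g,b)<100: return "+"
    return "."
for k in(old,im):
    print("     "+"".join(str(u%10) for u in range(200,236)))
    for v in range(203,228): print(v," ","".join(ch(k[v,u]) for u in range(200,236)))
```

```text
[0.6188 0.1789 0.1493]
tcp,tip scene [[214.7, 215.3], [215.1, 217.6], [214.4, 213.6]]
0 [[206.8, 225.2], [214.0, 219.4], [221.1, 213.8]]
0.1 [[206.6, 223.7], [213.8, 217.9], [220.9, 212.2]]
0.2 [[206.5, 222.2], [213.8, 216.4], [220.9, 210.7]]
0.3 [[206.6, 220.9], [213.9, 215.1], [221.0, 209.4]]
0.4 [[206.9, 219.7], [214.2, 213.9], [221.4, 208.2]]
     012345678901234567890123456789012345
203   ....................................
204   ....................................
205   ....................................
206   ....................................
207   ....................................
208   ..................RRR...............
209   ..................RRRR..............
210   .................RRRRR..............
211   ................RRRRRRR.............
212   ...............RRRRRRRR.............
213   .............RRRRRRR................
214   ............RRRRRRR.................
215   ...........RRRRRRR..................
216   .........RRRRRRR....................
217   ........RRRRRRR.....................
218   .......RRRRRRR......................
219   ......RRRRRRR..
[... 782 characters left out ...]
########+...
212   .........+##########+##########+....
213   ...........+..######++#######+......
214   ..............####+.R+######........
215   ............RR+##+R...+####.........
216   ...........RRR.++R....+###..........
217   ..........RRRRRRR......++...........
218   .........RRRRRRR....................
219   .......RRRRRRR......................
220   .....RRRRRRRR.......................
221   ......RRRRRR........................
222   ...+...RRR..........................
223   ...++++RRR..........................
224   ...++++.R...........................
225   ....+++.............................
226   ......++............................
227   ........+...........................
```

The crank's elevation is now about 0.19 rad. Pressing the carrier in turned the cradle back toward its stop, so the sleeve is about 10 mm lower than I assumed. I'll go up, open, and come down lower.

>>> send_rows(
  motion=[
    {"x":0,"y":0,"z":-2.5,"rx":0,"ry":0,"rz":0,"jaw":1},
    {"x":0,"y":0,"z":0,"rx":0,"ry":0,"rz":0,"jaw":4},
    {"x":0,"y":0,"z":0,"rx":0,"ry":0,"rz":0,"jaw":4},
    {"x":0,"y":0.2,"z":0,"rx":0,"ry":0,"rz":0,"jaw":4},
    {"x":0,"y":0,"z":1,"rx":0,"ry":0,"rz":0,"jaw":4},
  ],
)

```text
clock: 15.5
tool_pos: [0.6212, 0.1794, 0.1636]
eef_rot: [0.644, 0.765, -0.001, -0.001]
contact_force: [-0.3, 0.0, -0.2]
opening: 0.445
finger_force: 0.0
```

>>> send_rows(
  motion=[
    {"x":0,"y":0,"z":1,"rx":0,"ry":0,"rz":0,"jaw":4},
    {"x":0,"y":0,"z":1,"rx":0,"ry":0,"rz":0,"jaw":4},
    {"x":0,"y":0,"z":1,"rx":0,"ry":0,"rz":0,"jaw":4},
    {"x":0,"y":0,"z":0.6,"rx":0,"ry":0,"rz":0,"jaw":4},
    {"x":0,"y":0,"z":0,"rx":0,"ry":0,"rz":0,"jaw":4},
  ],
)

```text
clock: 16.0
tool_pos: [0.6196, 0.1788, 0.1262]
eef_rot: [0.643, 0.765, -0.002, -0.002]
contact_force: [-0.5, -0.6, 0.1]
opening: 0.452
finger_force: 0.0
```

>>> send_rows(
  motion=[
    {"x":0,"y":0,"z":0,"rx":0,"ry":0,"rz":0,"jaw":2.5},
    {"x":0,"y":0,"z":0,"rx":0,"ry":0,"rz":0,"jaw":1},
    {"x":0,"y":0,"z":0,"rx":0,"ry":0,"rz":0,"jaw":1},
    {"x":0,"y":0,"z":0,"rx":0,"ry":0,"rz":0,"jaw":1},
    {"x":0,"y":0,"z":0,"rx":0,"ry":0,"rz":0,"jaw":1},
  ],
  grip_force=20,
)

```text
clock: 16.5
tool_pos: [0.6233, 0.1798, 0.1287]
eef_rot: [0.644, 0.765, 0.001, 0.0]
contact_force: [5.2, 1.9, -1.9]
opening: 0.198
finger_force: 20.0
```

Run:
```python
from plan import *
s=get_state(); print(s["opening"],s["finger_force"],np.round(s["tool_pos"],4),np.round(s["contact_force"],1))
yaw=.175; d=Rz(yaw).T@(np.array(s["tool_pos"])-np.array([.517,.3215,.128])); print("stand frame tcp",d.round(4))
e=.15+.14*np.arange(20); print(np.c_[np.diff(8*np.cos(e)),-np.diff(8*np.sin(e))].round(2).tolist())
```

```text
0.19787318679936605 19.99461740255356 [0.6233 0.1798 0.1287] [ 5.2  1.9 -1.9]
stand frame tcp [ 0.08   -0.158   0.0007]
[[-0.24, -1.09], [-0.39, -1.05], [-0.54, -0.98], [-0.67, -0.9], [-0.79, -0.8], [-0.89, -0.68], [-0.98, -0.55], [-1.04, -0.41], [-1.09, -0.26], [-1.11, -0.1], [-1.12, 0.06], [-1.1, 0.21], [-1.06, 0.36], [-1.0, 0.51], [-0.92, 0.64], [-0.82, 0.76], [-0.71, 0.87], [-0.58, 0.96], [-0.44, 1.03]]
```

>>> send_rows(
  motion=[
    {"x":0,"y":-0.24,"z":-1.09,"rx":0,"ry":0,"rz":0,"jaw":1},
    {"x":0,"y":-0.39,"z":-1.05,"rx":0,"ry":0,"rz":0,"jaw":1},
    {"x":0,"y":-0.54,"z":-0.98,"rx":0,"ry":0,"rz":0,"jaw":1},
    {"x":0,"y":-0.67,"z":-0.9,"rx":0,"ry":0,"rz":0,"jaw":1},
    {"x":0,"y":-0.79,"z":-0.8,"rx":0,"ry":0,"rz":0,"jaw":1},
  ],
)

```text
clock: 17.0
tool_pos: [0.5948, 0.1749, 0.1764]
eef_rot: [0.644, 0.765, -0.001, -0.001]
contact_force: [3.6, 2.2, -6.1]
opening: 0.195
finger_force: 20.0
```

```bash
cat > cr.py <<'E'
from plan import *
s=get_state(); d=Rz(.175).T@(np.array(s["tool_pos"])-np.array([.517,.3215,.128]))
print(round(s["opening"],3),"tcp stand",d.round(4),"F stand",(Rz(.175).T@s["contact_force"]).round(1))
E
python3 cr.py
```

```text
0.195 tcp stand [ 0.0511 -0.1579  0.0484] F stand [ 3.9  1.6 -6.1]
```

>>> send_rows(
  motion=[
    {"x":0,"y":-0.89,"z":-0.68,"rx":0,"ry":0,"rz":0,"jaw":1},
    {"x":0,"y":-0.98,"z":-0.55,"rx":0,"ry":0,"rz":0,"jaw":1},
    {"x":0,"y":-1.04,"z":-0.41,"rx":0,"ry":0,"rz":0,"jaw":1},
    {"x":0,"y":-1.09,"z":-0.26,"rx":0,"ry":0,"rz":0,"jaw":1},
    {"x":0,"y":-1.11,"z":-0.1,"rx":0,"ry":0,"rz":0,"jaw":1},
  ],
)

```text
clock: 17.5
tool_pos: [0.5423, 0.166, 0.1944]
eef_rot: [0.643, 0.766, -0.002, -0.002]
contact_force: [7.1, 6.1, -24.5]
opening: 0.2
finger_force: 20.0
```

```bash
python3 cr.py
```

```text
0.2 tcp stand [-0.0022 -0.1575  0.0664] F stand [  8.    4.7 -24.5]
```

>>> send_rows(
  motion=[
    {"x":0,"y":-1.12,"z":0.21,"rx":0,"ry":0,"rz":0,"jaw":1},
    {"x":0,"y":-1.1,"z":0.31,"rx":0,"ry":0,"rz":0,"jaw":1},
    {"x":0,"y":-1.06,"z":0.36,"rx":0,"ry":0,"rz":0,"jaw":1},
    {"x":0,"y":-1.0,"z":0.51,"rx":0,"ry":0,"rz":0,"jaw":1},
    {"x":0,"y":-0.92,"z":0.64,"rx":0,"ry":0,"rz":0,"jaw":1},
  ],
)

```text
clock: 18.0
tool_pos: [0.4973, 0.1584, 0.1773]
eef_rot: [0.644, 0.765, 0.004, 0.001]
contact_force: [14.1, 3.5, -8.2]
opening: 0.197
finger_force: 20.0
```

```bash
python3 cr.py
```

```text
0.197 tcp stand [-0.0478 -0.1571  0.0493] F stand [14.5  1.  -8.2]
```

>>> send_rows(
  motion=[
    {"x":0,"y":-0.75,"z":0.82,"rx":0,"ry":0,"rz":0,"jaw":1},
    {"x":0,"y":-0.65,"z":0.92,"rx":0,"ry":0,"rz":0,"jaw":1},
    {"x":0,"y":-0.58,"z":0.96,"rx":0,"ry":0,"rz":0,"jaw":1},
    {"x":0,"y":-0.44,"z":1.03,"rx":0,"ry":0,"rz":0,"jaw":1},
    {"x":0,"y":0,"z":0,"rx":0,"ry":0,"rz":0,"jaw":1},
  ],
)

```text
clock: 18.5
tool_pos: [0.4711, 0.1539, 0.1396]
eef_rot: [0.644, 0.765, 0.001, -0.0]
contact_force: [6.8, 2.4, -6.7]
opening: 0.199
finger_force: 20.0
```

```bash
python3 cr.py
```

```text
0.199 tcp stand [-0.0744 -0.157   0.0116] F stand [ 7.1  1.1 -6.7]
```

>>> send_rows(
  motion=[
    {"x":0,"y":-0.1,"z":0.4,"rx":0,"ry":0,"rz":0,"jaw":1},
    {"x":0,"y":-0.05,"z":0.4,"rx":0,"ry":0,"rz":0,"jaw":1},
    {"x":0,"y":0,"z":0.3,"rx":0,"ry":0,"rz":0,"jaw":1},
    {"x":0,"y":0,"z":0,"rx":0,"ry":0,"rz":0,"jaw":1},
    {"x":0,"y":0,"z":0,"rx":0,"ry":0,"rz":0,"jaw":1},
  ],
)

```text
clock: 19.0
tool_pos: [0.4702, 0.154, 0.1315]
eef_rot: [0.644, 0.765, 0.002, 0.001]
contact_force: [1.2, 1.0, 21.5]
opening: 0.195
finger_force: 20.0
```

```bash
python3 cr.py
```

```text
0.195 tcp stand [-0.0753 -0.1568  0.0035] F stand [ 1.4  0.8 21.5]
```

>>> send_rows(
  motion=[
    {"x":0,"y":0,"z":-0.15,"rx":0,"ry":0,"rz":0,"jaw":1},
    {"x":0,"y":0,"z":0,"rx":0,"ry":0,"rz":0,"jaw":4},
    {"x":0,"y":0,"z":0,"rx":0,"ry":0,"rz":0,"jaw":4},
    {"x":0,"y":0,"z":0,"rx":0,"ry":0,"rz":0,"jaw":4},
    {"x":0,"y":0,"z":0,"rx":0,"ry":0,"rz":0,"jaw":4},
  ],
)

```text
clock: 19.5
tool_pos: [0.4666, 0.1519, 0.1289]
eef_rot: [0.644, 0.765, -0.002, -0.001]
contact_force: [-0.2, 0.6, -0.1]
opening: 0.454
finger_force: 0.0
```

>>> send_rows(
  motion=[
    {"x":0,"y":0,"z":-1.5,"rx":0,"ry":0,"rz":0,"jaw":4},
    {"x":0,"y":0,"z":-2,"rx":0,"ry":0,"rz":0,"jaw":4},
    {"x":0,"y":0,"z":-3,"rx":0,"ry":0,"rz":0,"jaw":4},
    {"x":0,"y":0,"z":-4,"rx":0,"ry":0,"rz":0,"jaw":4},
    {"x":0,"y":0,"z":-4,"rx":0,"ry":0,"rz":0,"jaw":4},
  ],
)

```text
clock: 20.0
tool_pos: [0.467, 0.1522, 0.275]
eef_rot: [0.643, 0.766, -0.003, -0.002]
contact_force: [1.4, -0.6, -0.4]
opening: 0.453
finger_force: 0.0
```

>>> send_rows(
  motion=[
    {"x":-2,"y":0,"z":-3,"rx":0,"ry":0,"rz":0,"jaw":4},
    {"x":-4,"y":0,"z":-3,"rx":0,"ry":0,"rz":0,"jaw":4},
    {"x":-3,"y":0,"z":-2,"rx":0,"ry":0,"rz":0,"jaw":4},
    {"x":0,"y":0,"z":0,"rx":0,"ry":0,"rz":0,"jaw":4},
    {"x":0,"y":0,"z":0,"rx":0,"ry":0,"rz":0,"jaw":4},
  ],
)

```text
clock: 20.5
tool_pos: [0.4833, 0.0635, 0.3539]
eef_rot: [0.644, 0.765, -0.002, -0.002]
contact_force: [0.1, 0.3, 0.2]
opening: 0.452
finger_force: 0.0
```

Run:
```python
from plan import *
from plant import snapshot
s=get_state(); print(np.round(s["tool_pos"],3),np.round(s["contact_force"],1),s["clock"])
o=np.array([.517,.3215,.128]);M=Rz(.175)
for n,y0,y1,x0,x1 in(("scene",235,330,160,260),("top",165,245,140,245)):
    im=snapshot(n)["img"]; h=cv2.cvtColor(im,cv2.COLOR_RGB2HSV)
    m=((h[...,0]<6)|(h[...,0]>174))&(h[...,1]>170)&(h[...,2]>90); k=np.zeros_like(m); k[y0:y1,x0:x1]=1; v,u=np.nonzero(m&k)
    print(n,"red",len(u),u.mean() if len(u) else 0,v.mean() if len(u) else 0)
    og=(h[...,0]>=6)&(h[...,0]<20)&(h[...,1]>170)&(h[...,2]>130)&k.astype(bool); print("orange px",og.sum())
    for e in(2.75,2.85,2.95,3.05): print(e,proj(n,o+M@[.08*np.cos(e),-.156,.08*np.sin(e)]).round(1).tolist())
```

```text
[0.483 0.064 0.354] [0.1 0.3 0.2] 20.5
scene red 77 248.1038961038961 240.16883116883116
orange px 171
2.75 [[248.4, 237.1]]
2.85 [[249.2, 239.1]]
2.95 [[249.8, 241.0]]
3.05 [[250.3, 242.8]]
top red 80 218.5625 219.9875
orange px 76
2.75 [[219.2, 218.7]]
2.85 [[219.7, 219.9]]
2.95 [[220.1, 220.9]]
3.05 [[220.4, 221.6]]
```

Run:
```python
from plan import *
from plant import snapshot
M=Rz(.175); K=M@cradleR(2.74); o=np.array([.517,.3215,.128])+K@[0,0,-.03]
for n,y0,y1,x0,x1 in(("scene",240,330,150,260),("top",165,255,130,245)):
    im=snapshot(n)["img"]; h=cv2.cvtColor(im,cv2.COLOR_RGB2HSV); m=((h[...,0]>=6)&(h[...,0]<20)&(h[...,1]>170)&(h[...,2]>110)).astype(np.uint8); k=np.zeros_like(m);k[y0:y1,x0:x1]=1
    c,l,st,ce=cv2.connectedComponentsWithStats(m*k); print(n,[(ce[i].round(1).tolist(),int(st[i,4])) for i in range(1,c) if st[i,4]>5])
    for sx in(1,-1): print("caps pred",sx,proj(n,[o+K@[sx*.02,y*.0228,.05] for y in(-2,-1,0,1,2)]).round(0).tolist())
```

```text
scene [([164.1, 242.2], 8), ([162.9, 251.6], 237), ([151.6, 243.7], 7)]
caps pred 1 [[212.0, 261.0], [206.0, 265.0], [201.0, 270.0], [195.0, 275.0], [189.0, 280.0]]
caps pred -1 [[203.0, 254.0], [197.0, 258.0], [192.0, 263.0], [186.0, 268.0], [180.0, 273.0]]
top [([152.1, 166.4], 183)]
caps pred 1 [[186.0, 213.0], [180.0, 214.0], [173.0, 215.0], [166.0, 216.0], [160.0, 218.0]]
caps pred -1 [[185.0, 201.0], [178.0, 203.0], [171.0, 204.0], [165.0, 205.0], [158.0, 206.0]]
```

The caps are hidden under the inverted cradle, as expected. The only orange left in view is the neighbouring rack, the crank reached its stop and the arm is clear. I'm handing the job in.

```bash
python3 -c "
from plant import *
print(finish_job())"
```

```text
the job is handed in; nothing more can be done
None
```

The job is handed in, verdict not shown: the carrier was pressed home, both clips held a tug of about 20 N beyond its weight, and the cradle was swung to its upside-down stop and released at 20.5 s; the final pose was checked by the crank's position and by the caps being hidden.

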